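# Stow the sanding drum in the pedal-lid dust bin

## Robot

A 6-joint arm with a two-finger parallel gripper is mounted at the origin on the work surface. World frame = base frame: x ahead of the robot, y to its left, z up, the work surface at z = 0. Lengths are in m, angles in rad, forces in N, time in s.
With the tool pointing down it reaches from about 0.35 to 0.85 m from the base axis. Payload 8.1 kg.
Tool frame: the origin (TCP) lies midway between the tips of the shut fingers; the grasp point (between the pads) lies 19 mm behind it; z points along the fingers, y is the direction in which the jaws open and shut (so a half turn about z gives the same grasp; the last joint's range is limited). The gripper opens to 93 mm and grips with 3 to 60 N. Pads are 15 mm wide; open, the fingers measure 128 mm over their backs; the gripper's body (75 mm by 188 mm) begins 65 mm behind the grasp point.
Start: joints at [-0.085, 0.13, 1.488, -0, 1.523, -0.085], TCP at [0.6, 0, 0.185] pointing down, gripper open.
Joint ranges: [-2.96, 2.96], [-0.89, 2.26], [0.02, 2.5], [-1.34, 4.48], [0, 2.73], [-2.66, 2.66]. Speed limits (rad/s): [2.39, 2.39, 2.79, 3.14, 3.14, 3.14].

## Interface

Orientations are given as a rotation vector (axis times angle).
In Python, from plant import robot gives the robot as it stands. The module is installed in compiled form; this text tells all that it offers.
- The arm moves only by the shell command python3 -m pendant 'ROWS' [FORCE]. ROWS is JSON, a list of rows, each an object with "translation": the shift along the tool's x, y, z in mm, a list of three; "twist": the turn, a rotation vector about the tool's x, y, z in rad, a list of three; "grip": the opening, from -1 (shut) to 1 (fully open). A call has exactly 10 rows; each row shifts and turns the pose as measured when the row begins, along the tool's axes as they then stand; what a row does not reach is not made up. A row lasts 1/10 s, in which the tool goes at most 50 mm and 8.59 degrees, less where a joint would pass 70% of its speed; a pose out of reach is approached as far as the arm can. A call is refused whole if a number of a shift passes 50 or a number of a turn 0.15, either way. A call with a gripper value outside its range is refused whole. The fingers move at their own pace and stop on an object; FORCE is the grip in N (left out, the last holds). Time passes only in rows, so rows that do not move let the fingers close, or fill a call up. It gives the time, the measured TCP pose, the force and the opening at its end, in the units of the state.
- robot.read_state(): the state, without advancing time (a new reading comes with each control period).
- robot.read_camera(name): name is "scene" or "side" or "wrist"; returns (picture, depth): 400x640x3 uint8, red, green, blue; 400x640 float32, m along the optical axis (not along the pixel's ray), 0 where there is no reading.
- robot.camera_info(name): a dict with "vertical_fov" (degrees; the focal length in pixels is half the picture's height over the tangent of half this angle, whatever the lens; pixels are square), "cx", "cy" (the principal point, pixels), "cam_to_world" (4x4, takes a point from camera to world coordinates). Camera axes: x right, y up, looking along -z (the intrinsics and any distortion apply to the point x, -y, -z); pixel columns grow to the right and rows downward; lengths in m; the calibration is good to about 2 mm. A picture is of the moment at which its call begins: read the wrist's pose just before it. camera_info takes no time and is no camera call; for the wrist camera it gives the pose at the moment of the call.
- robot.close_job(): hands the job in, once; it reports no verdict.
The state is a dict: "t": time; "q": joint angles; "dq": joint speeds; "joint_torque": joint torques, N m; "tool_pos": TCP position; "orientation": TCP orientation; "force": force on the tool from outside, world axes, zero at the start; "wrist_torque": the same for the moment, N m; "opening": finger opening in m.
Only numpy, scipy, OpenCV 4.12 (cv2) and the standard library are available. Lean on these libraries where they do the work, as an engineer would, in place of code of your own. Each camera call takes 0.05 s, during which the arm holds its last target. There are 200 camera calls.

## Task

Lay the brown sanding drum on the bin's sloping feed rails, let go, and let it roll down to rest against the shut lid. Then press the red pedal gently but right down, until the lid is felt to stand against its stop, keep it there a second so that the drum rolls into the bin, and ease the pedal back up so that the lid comes down softly and shuts. Work the lid only with the pedal, never force the pedal (25 N at most), and leave everything else on the bench where it is.

Things in the scene. Friction and masses are not known exactly. Their poses are not given: they have to be found in the camera images.
- drum_center (a point): centre of the sanding drum: brown smooth-sided cylinder 45 mm across and 70 mm long, black rubber ends with a steel hub, about 160 g, lying on the table (centre 22.5 mm up). Its y axis is the cylinder's axis. It rolls
- bin: fixed grey dust bin, 190 x 190 mm, 148 mm high; origin under its centre on the table, +z up, front at its -x side, where two sloping feed rails stick out 120 mm. Front wall only 80 mm high, inner floor 30 mm up. The shut lid's yellow skirt hangs in front of the opening: its outer face at bin x = -103 mm, from 101 to 150 mm up
- feed_spot (a point): where the drum's centre (its axis along bin y) comes when laid on the rails clear of the lid: bin x = -165 mm, 134 mm up; axes as the bin. Let go here, it rolls 40 mm down to rest_spot. Rails: aluminium, 12 mm wide, at y = +/-29 mm with 46 mm free between them, 18 degrees down to the bin, tops 125 mm up at the outer end, 85 mm at the bin; blue cheeks at y = +/-44.5 mm, 24 mm above them
- rest_spot (a point): where the drum's centre stands when it has rolled against the skirt of the shut lid; axes as the bin
- lid: the bin's lid: clear panel with yellow frame, 190 x 196 mm, yellow skirt 50 mm deep at the front edge; origin on its hinge line at the top of the bin's back wall, 150 mm up, 85 mm behind the bin's centre. Do not touch it with the robot
- lid_hinge (a joint): opening angle of the lid in rad: 0 shut, front edge rises as it grows, 0.40 fully open against its stop. Released, it falls shut hard
- pedal: red-padded pedal lever at the bin's right side (-y); origin on its pivot, 30 mm in front of the bin's centre, 125 mm to its -y side, 60 mm up, pivot line along bin y. The lever is level at rest and turns with its pad downwards
- pedal_pad (a point): centre of the top of the red pad, 50 x 50 mm, 68 mm up at rest, 125 mm in front of the pivot. Pressed straight down it has free play (1 to 18 mm, differs each time, not visible) at 1 to 3 N; then the lid lifts, taking 7 to 11 N; about 20 mm further the lid meets its stop and the force climbs steeply. A spring and the lid's weight drive it back up
- shoe_left: black lace-up shoe on a blue last, 275 x 88 x 155 mm, toe towards its +x; origin under its middle. Leave it alone
- shoe_right: the other black shoe, same size. Leave it alone
- cream_tin: black and yellow can of shoe cream, 80 mm across, 100 mm tall; origin under its centre. Leave it alone
- wax_jar: amber jar with steel cap, 60 mm across, 70 mm tall; origin under its centre. Leave it alone
- rubber_drum: plain black rubber drum standing on end, 45 mm across, 70 mm tall: not the one to stow; origin under its centre. Leave it alone
- brush: hand brush lying on the table. Leave it alone
- drum: the same sanding drum; origin on its side surface, half-way along (turns with it as it rolls: use drum_center)
Not all that is in view belongs to the job. What is shaped like the drum but blue or green is not meant.

How it is judged:
By the outcome, as a careful person would: the job done as asked, in the order asked, and still so for the second after the job is handed in, with the robot touching nothing.
It also fails if it takes over 67 s, if anything falls off the work surface, if the arm or the gripper's body presses on something with over 40 N, if the wrist force passes 120 N, or if a joint passes its speed limit or range.

## Working session

There is one attempt and no reset: what is moved stays moved. The work goes in short steps, Python scripts to look and compute and a shell command to move; the robot and the scene stay as the last step left them, time stands still between calls to the robot, and variables do not carry over. Pictures are saved under pics/ and viewed, about 8 in all and at most 12, crops included, and the job is handed in when it is done.

```bash
mkdir -p pics; cat > h.py <<'E'
import numpy as np, cv2
from plant import robot
from scipy.spatial.transform import Rotation as R
def grab(name):
    info=robot.camera_info(name); p,d=robot.read_camera(name)
    return p,d,info
def cloud(d,info):
    h,w=d.shape; f=h/2/np.tan(np.radians(info['vertical_fov'])/2)
    v,u=np.mgrid[:h,:w]
    c=np.stack([(u-info['cx'])/f*d,-(v-info['cy'])/f*d,-d,np.ones_like(d)],-1)
    W=(c@np.array(info['cam_to_world']).T)[...,:3]; W[d==0]=np.nan
    return W
def proj(P,info,h=400):
    f=h/2/np.tan(np.radians(info['vertical_fov'])/2)
    c=np.linalg.inv(np.array(info['cam_to_world']))@np.append(P,1)
    return c[0]/-c[2]*f+info['cx'], -c[1]/-c[2]*f+info['cy']
E
python3 - <<'E'
from h import *
for n in ['scene','side']:
    p,d,i=grab(n); np.savez(f'{n}.npz',p=p,d=d,info=i); cv2.imwrite(f'pics/{n}.png',p[...,::-1])
    print(n,{k:(np.round(v,3).tolist()) for k,v in i.items() if not isinstance(v,str)})
s=robot.read_state(); print(s)
E
```

```text
scene {'vertical_fov': 57.592, 'cx': 317.537, 'cy': 188.82, 'cam_to_world': [[0.716, -0.535, 0.45, 1.229], [0.698, 0.537, -0.473, -0.667], [0.012, 0.653, 0.758, 1.185], [0.0, 0.0, 0.0, 1.0]]}
side {'vertical_fov': 48.43, 'cx': 325.205, 'cy': 192.798, 'cam_to_world': [[-0.923, 0.216, -0.318, 0.036], [-0.384, -0.5, 0.776, 1.327], [0.009, 0.839, 0.544, 1.03], [0.0, 0.0, 0.0, 1.0]]}
{'t': 0.1, 'q': array([-8.53424481e-02,  1.31095658e-01,  1.48914768e+00,  6.00296995e-06,
        1.52300934e+00, -8.53781056e-02]), 'dq': array([ 0.00094333, -0.00156258, -0.00231138, -0.00133638, -0.00228645,
        0.00012186]), 'joint_torque': array([ 2.89806376e-03, -5.61339462e+01, -4.93095982e+01,  7.72326719e-02,
        2.89617141e-02, -2.83941080e-05]), 'tool_pos': array([5.99436268e-01, 1.07574433e-04, 1.84098882e-01]), 'orientation': array([-2.22050141e+00, -2.22057994e+00,  1.67202547e-03]), 'force': array([0.34622782, 0.21769327, 0.35625277]), 'wrist_torque': array([-0.02200052, -0.00045715, -0.03657512]), 'opening': 0.09311534712060206}
```

View pics/scene.png

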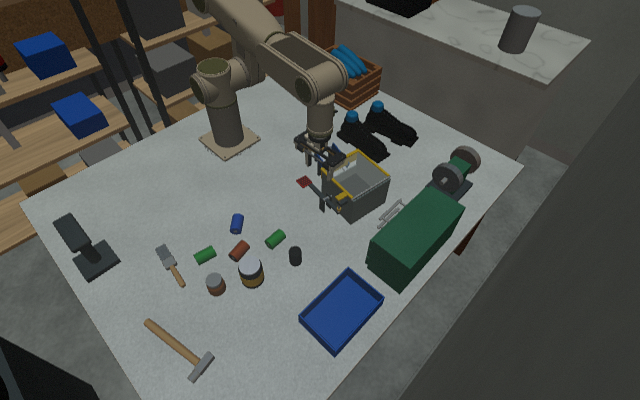

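View pics/side.png

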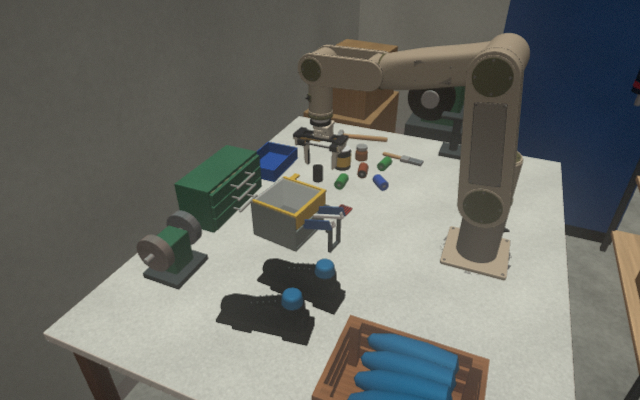

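The scene view shows the brown drum at (239,251), with green and blue decoys at (205,255), (275,239) and (237,223). The bin with its yellow lid frame is at (360,185) and the red pad at (304,182). The side view shows the drum at (363,170), the bin at (288,210) and the pad at (345,210).

```bash
python3 - <<'E'
from h import *
for n in ['scene','side']:
    z=np.load(f'{n}.npz',allow_pickle=True); p,d,i=z['p'],z['d'],z['info'].item(); print(i.keys())
    W=cloud(d,i); hsv=cv2.cvtColor(p,cv2.COLOR_RGB2HSV); H,S,V=[hsv[...,k].astype(int) for k in range(3)]
    roi=np.zeros(d.shape,bool)
    box={'drum':((215,225,265,275),(350,155,378,182)),'pad':((290,170,318,195),(335,200,356,220)),'lid':((310,140,395,215),(250,170,330,225))}
    for k,b in box.items():
        x0,y0,x1,y1=b[n=='side']; m=np.zeros(d.shape,bool); m[y0:y1,x0:x1]=1
        hue=(H>=17)&(H<32) if k=='lid' else ((H<14)|(H>172))
        m&=hue&(S>110)&(V>50)&(d>0)
        P=W[m]; print(n,k,m.sum(),np.median(P,0).round(3),P.min(0).round(3),P.max(0).round(3))
        if k=='drum':
            Q=P[:,:2]-P[:,:2].mean(0); u,s,vt=np.linalg.svd(Q); print('axis',vt[0],np.ptp(Q@vt[0]),np.ptp(Q@vt[1]))
        if k=='lid':
            P=P[(P[:,2]>.14)&(P[:,2]<.165)]; print(len(P)); print(cv2.minAreaRect(P[:,:2].astype(np.float32)))
            print(cv2.boxPoints(cv2.minAreaRect(P[:,:2].astype(np.float32))).round(3).tolist())
            for lo,hi in [(.09,.14)]:
                pass
    a=cv2.resize(p[120:280,170:400] if n=='scene' else p[140:260,240:400],None,fx=3.4 if n=='scene' else 4.5,fy=3.4 if n=='scene' else 4.5,interpolation=cv2.INTER_CUBIC)
    cv2.imwrite(f'pics/{n}c.png',a[...,::-1])
E
```

```text
dict_keys(['vertical_fov', 'cx', 'cy', 'cam_to_world'])
scene drum 186 [ 0.553 -0.358  0.041] [ 0.527 -0.395  0.018] [ 0.573 -0.322  0.049]
axis [ 0.18478124 -0.98277968] 0.06960830801779647 0.037046173848400456
scene pad 94 [0.497 0.02  0.067] [ 0.47  -0.004  0.064] [0.522 0.046 0.073]
scene lid 372 [0.67  0.055 0.158] [ 0.476 -0.036 -0.001] [0.764 0.388 0.345]
329
((0.6545217633247375, 0.12011786550283432), (0.24064327776432037, 0.18546295166015625), 81.47770690917969)
[[0.5450000166893005, 0.014999999664723873], [0.7279999852180481, -0.013000000268220901], [0.7639999985694885, 0.22499999403953552], [0.5809999704360962, 0.2529999911785126]]
dict_keys(['vertical_fov', 'cx', 'cy', 'cam_to_world'])
side drum 56 [ 0.541 -0.351  0.041] [ 0.516 -0.389  0.033] [ 0.562 -0.319  0.047]
axis [-0.32124064  0.9469976 ] 0.07389503279933805 0.03598892299250452
side pad 28 [0.479 0.025 0.066] [0.468 0.011 0.06 ] [0.496 0.047 0.072]
side lid 710 [0.575 0.171 0.153] [ 0.551 -0.006  0.1  ] [0.764 0.254 0.163]
490
((0.6500280499458313, 0.12743043899536133), (0.24544759094715118, 0.1905539333820343), 79.46471405029297)
[[0.5339999794960022, 0.024000000208616257], [0.7210000157356262, -0.010999999940395355], [0.765999972820282, 0.23100000619888306], [0.5789999961853027, 0.26600000262260437]]
```

View pics/scenec.png

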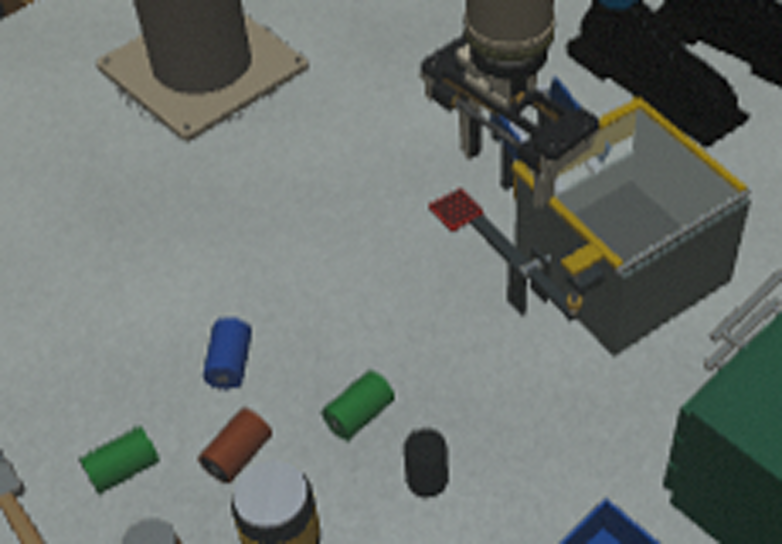

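The crop shows the brown drum with its lower end close to the tin, green drums on either side, and the pad and lever clear. Next I move above the drum and look with the wrist camera.

```bash
python3 -m pendant '[{"translation":[-45,-6,0],"twist":[0,0,0],"grip":1},{"translation":[-45,-6,0],"twist":[0,0,0],"grip":1},{"translation":[-45,-6,0],"twist":[0,0,0],"grip":1},{"translation":[-45,-6,0],"twist":[0,0,0],"grip":1},{"translation":[-45,-6,0],"twist":[0,0,0],"grip":1},{"translation":[-45,-6,0],"twist":[0,0,0],"grip":1},{"translation":[-45,-6,0],"twist":[0,0,0],"grip":1},{"translation":[-40,-9,0],"twist":[0,0,0],"grip":1},{"translation":[0,0,0],"twist":[0,0,-0.12],"grip":1},{"translation":[0,0,0],"twist":[0,0,-0.12],"grip":1}]' 10
cat > look.py <<'E'
import sys
from h import *
n=sys.argv[1]; p,d,i=grab('wrist'); np.savez(n+'.npz',p=p,d=d,info=i); cv2.imwrite(f'pics/{n}.png',p[...,::-1])
s=robot.read_state(); print(s['t'],s['tool_pos'].round(4),R.from_rotvec(s['orientation']).as_matrix().round(3).tolist())
E
python3 look.py w1
python3 - <<'E'
from h import *
for n in ['w1','scene','side']:
    z=np.load(n+'.npz',allow_pickle=True) if n=='w1' else None
    if z is None: p,d,i=grab(n); np.savez(n+'2.npz',p=p,d=d,info=i)
    else: p,d,i=z['p'],z['d'],z['info'].item()
    W=cloud(d,i); hsv=cv2.cvtColor(p,cv2.COLOR_RGB2HSV); H,S,V=[hsv[...,k].astype(int) for k in range(3)]
    near=np.hypot(W[...,0]-.548,W[...,1]+.355)<.06
    m=near&((H<14)|(H>172))&(S>110)&(W[...,2]>.01)&(W[...,2]<.06)
    P=W[m]; print(n,m.sum(),np.median(P,0),P.min(0),P.max(0))
    print(cv2.minAreaRect(P[:,:2].astype(np.float32)))
E
```

```text
t: 1.1
tool_pos: [0.5434, -0.3664, 0.1767]
orientation: [-1.921, -2.472, 0.003]
force: [0.2, 0.5, 0.4]
opening: 0.0928
1.15 [ 0.5431 -0.3666  0.1764] [[-0.254, 0.967, -0.011], [0.967, 0.254, 0.005], [0.007, -0.009, -1.0]]
w1 2238 [ 0.5425613  -0.35549122  0.04213811] [ 0.51734817 -0.3933434   0.03043172] [ 0.56806689 -0.31986701  0.04641035]
((0.5427181124687195, -0.35666608810424805), (0.03929189592599869, 0.06894740462303162), 12.499316215515137)
scene 192 [ 0.5528482  -0.35820517  0.04096103] [ 0.52776386 -0.39407604  0.01512459] [ 0.56943246 -0.32223487  0.04986849]
((0.5484216213226318, -0.35843807458877563), (0.037146225571632385, 0.06841401755809784), 10.408853530883789)
side 55 [ 0.54209004 -0.35140642  0.04050021] [ 0.51683679 -0.38873747  0.03289099] [ 0.56039504 -0.31554665  0.04932766]
((0.5441212058067322, -0.3509261906147003), (0.035544827580451965, 0.07406254857778549), 18.00946807861328)
```

View pics/w1.png

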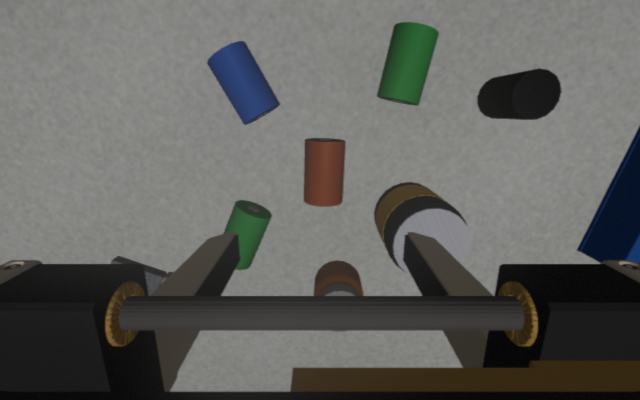

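The wrist view shows the brown drum at (324,172). The tin is at (425,225), its left edge near the drum's right side. I check the tin's clearance against the gripper body.

```bash
python3 - <<'E'
from h import *
z=np.load('w1.npz',allow_pickle=True); p,d,i=z['p'],z['d'],z['info'].item(); W=cloud(d,i)
C=np.array([.5435,-.356]); a=np.radians(12.5); ej=np.array([np.cos(a),np.sin(a)]); ax=np.array([-np.sin(a),np.cos(a)])
def tin(W,n,rows):
    Q=W[...,:2]-C; J=Q@ej; A=Q@ax; Z=W[...,2]
    for nm,m in [('top85+',(Z>.085)&(Z<.11)),('jar',(Z>.055)&(Z<.08)),('mid',(Z>.015)&(Z<.085))]:
        m=m&(abs(J)<.14)&(abs(A)<.14)&rows
        if m.sum()<15: continue
        print(n,nm,m.sum(),'J',J[m].min().round(3),J[m].max().round(3),'A',A[m].min().round(3),A[m].max().round(3),'ctr',W[m].mean(0).round(3), cv2.minEnclosingCircle(W[m][:,:2].astype(np.float32)))
r=np.zeros(d.shape,bool); r[:,370:480]=1; r[235:,:]=0; tin(W,'wrist-tin',r)
for n in ['scene','side']:
    z=np.load(n+'.npz',allow_pickle=True); p,d,i=z['p'],z['d'],z['info'].item(); tin(cloud(d,i),n,np.ones(d.shape,bool))
# lid+pad from clear frames
for n in ['scene2','side2']:
    z=np.load(n+'.npz',allow_pickle=True); p,d,i=z['p'],z['d'],z['info'].item(); W=cloud(d,i)
    hsv=cv2.cvtColor(p,cv2.COLOR_RGB2HSV); H,S,V=[hsv[...,k].astype(int) for k in range(3)]; Z=W[...,2]
    reg=(abs(W[...,0]-.65)<.25)&(abs(W[...,1]-.11)<.25)
    m=reg&(H>=17)&(H<32)&(S>110)&(Z>.14)&(Z<.17); b=cv2.minAreaRect(W[m][:,:2].astype(np.float32)); print(n,'lid',m.sum(),b,cv2.boxPoints(b).round(3).tolist())
    m=reg&((H<12)|(H>172))&(S>110)&(Z>.05)&(Z<.08); b=cv2.minAreaRect(W[m][:,:2].astype(np.float32)); print('pad',m.sum(),b,W[m].mean(0))
    m=reg&(H>=95)&(H<130)&(S>80)&(Z>.08)&(Z<.16)&(W[...,0]<.62); b=cv2.minAreaRect(W[m][:,:2].astype(np.float32)); print('cheeks',m.sum(),b,cv2.boxPoints(b).round(3).tolist(),W[m].max(0))
p1=np.load('scene2.npz')['p'][130:230,280:400]; p2=np.load('side2.npz')['p'][160:260,235:365]
cv2.imwrite('pics/bin.png',np.hstack([cv2.resize(p1,(400,333)),cv2.resize(p2,(400,333))])[...,::-1])
E
```

```text
wrist-tin top85+ 2090 J 0.063 0.137 A -0.049 -0.014 ctr [ 0.645 -0.364  0.097] ((0.6503342390060425, -0.37653231620788574), 0.03746010735630989)
wrist-tin jar 624 J 0.061 0.127 A -0.06 -0.013 ctr [ 0.629 -0.364  0.068] ((0.6445937156677246, -0.37543898820877075), 0.03752825781702995)
wrist-tin mid 4623 J 0.053 0.13 A -0.071 0.14 ctr [ 0.606 -0.275  0.044] ((0.6166861057281494, -0.3041321337223053), 0.10714881122112274)
scene top85+ 409 J 0.066 0.14 A -0.095 -0.02 ctr [ 0.659 -0.39   0.098] ((0.6564082503318787, -0.38835686445236206), 0.03958061337471008)
scene jar 121 J -0.002 0.14 A -0.14 -0.027 ctr [ 0.646 -0.437  0.068] ((0.6264796257019043, -0.42443835735321045), 0.08696272224187851)
scene mid 1183 J -0.122 0.14 A -0.14 0.14 ctr [ 0.549 -0.359  0.041] ((0.5364884734153748, -0.34363794326782227), 0.16824766993522644)
side top85+ 63 J 0.065 0.115 A -0.084 -0.008 ctr [ 0.634 -0.375  0.094] ((0.6480451822280884, -0.37915122509002686), 0.04104843735694885)
side jar 96 J -0.001 0.116 A -0.139 -0.004 ctr [ 0.619 -0.398  0.066] ((0.6118003726005554, -0.41311872005462646), 0.0861469283699
[... 977 characters left out ...]
67722129822, 0.1885441094636917), 79.7343978881836) [[0.5360000133514404, 0.029999999329447746], [0.7210000157356262, -0.004000000189989805], [0.7630000114440918, 0.2280000001192093], [0.578000009059906, 0.2619999945163727]]
pad 25 ((0.4824913442134857, 0.027469124644994736), (0.028284205123782158, 0.0352562852203846), 0.4945337772369385) [0.47906444 0.0259107  0.06638545]
cheeks 38 ((0.5192744731903076, 0.16544321179389954), (0.10053986310958862, 0.0906745046377182), 81.66777801513672) [[0.46700000762939453, 0.12200000137090683], [0.5569999814033508, 0.10899999737739563], [0.5709999799728394, 0.20900000631809235], [0.4819999933242798, 0.22200000286102295]] [0.570544   0.22025446 0.14295957]
```

View pics/bin.png

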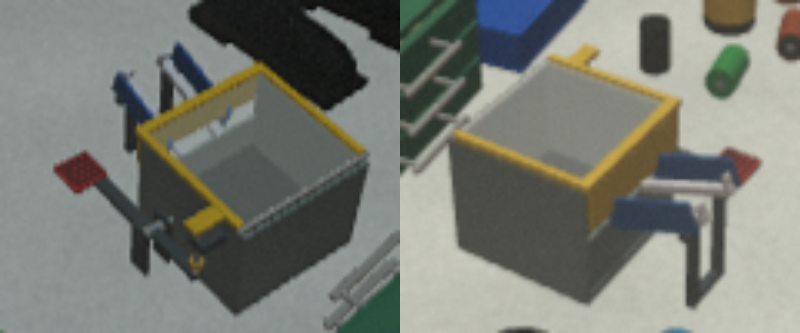

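The bin view shows a yellow tab on the lid's -y side, so the lid box needs separate treatment. The rails with their blue cheeks and the pad are clear. The tin would foul the gripper body with the tool upright, so I tilt about the jaw axis and grip 10 mm off-centre, away from the tin.

```bash
cat > to.py <<'E'
import sys
from h import *
# usage: x y z [rotvec goal from: desired jaw yaw deg, tiltx, tilty]
s=robot.read_state(); M=R.from_rotvec(s['orientation']); 
t=np.array([float(v) for v in sys.argv[1:4]])
print('t',s['t'],'pos',s['tool_pos'].round(4),'open',round(s['opening'],4),'F',s['force'].round(1))
print('axes',M.as_matrix().round(3).tolist())
print('shift mm tool',(M.inv().apply(t-s['tool_pos'])*1000).round(1))
if len(sys.argv)>4:
    yaw,tx,ty=[float(v) for v in sys.argv[4:7]]; c,q=np.cos(np.radians(yaw)),np.sin(np.radians(yaw))
    G=R.from_matrix(np.array([[-q,c,0],[c,q,0],[0,0,-1]]))*R.from_rotvec([0,ty,0])*R.from_rotvec([tx,0,0])
    print('twist tool',(M.inv()*G).as_rotvec().round(3), 'shift in goal axes',(G.inv().apply(t-s['tool_pos'])*1000).round(1))
E
python3 -m pendant '[{"translation":[8,0,0],"twist":[0,-0.125,0],"grip":0.6},{"translation":[8,0,0],"twist":[0,-0.125,0.02],"grip":0.6},{"translation":[7,0,28],"twist":[0,0,0],"grip":0.6},{"translation":[7,0,28],"twist":[0,0,0],"grip":0.6},{"translation":[7,0,28],"twist":[0,0,0],"grip":0.6},{"translation":[0,0,0],"twist":[0,0,0],"grip":0.6},{"translation":[0,0,0],"twist":[0,0,0],"grip":0.6},{"translation":[0,0,0],"twist":[0,0,0],"grip":0.6},{"translation":[0,0,0],"twist":[0,0,0],"grip":0.6},{"translation":[0,0,0],"twist":[0,0,0],"grip":0.6}]'
python3 to.py .5424 -.3507 .0136 13.5 0 -0.25
```

```text
t: 2.25
tool_pos: [0.5435, -0.3452, 0.0886]
orientation: [1.855, 2.274, -0.229]
force: [0.3, -0.0, -0.3]
opening: 0.0744
t 2.25 pos [ 0.5435 -0.3452  0.0886] open 0.0744 F [ 0.3 -0.  -0.3]
axes [[-0.194, 0.98, 0.055], [0.949, 0.201, -0.243], [-0.249, 0.005, -0.968]]
shift mm tool [13.7 -2.5 73.9]
twist tool [-0.003  0.002 -0.033] shift in goal axes [13.6 -2.3 73.9]
```

```bash
python3 -m pendant '[{"translation":[3,-1,17],"twist":[0,0,-0.015],"grip":0.6},{"translation":[3,-1,17],"twist":[0,0,0],"grip":0.6},{"translation":[3,0,15],"twist":[0,0,0],"grip":0.6},{"translation":[2,0,13],"twist":[0,0,0],"grip":0.6},{"translation":[2,0,10],"twist":[0,0,0],"grip":0.6},{"translation":[0,0,2],"twist":[0,0,0],"grip":0.6},{"translation":[0,0,0],"twist":[0,0,0],"grip":0.6},{"translation":[0,0,0],"twist":[0,0,0],"grip":-0.2},{"translation":[0,0,0],"twist":[0,0,0],"grip":-0.2},{"translation":[0,0,0],"twist":[0,0,0],"grip":-0.2}]' 15
python3 to.py .5424 -.3507 .0136 13.5 0 -0.25
```

```text
t: 3.25
tool_pos: [0.5484, -0.3556, 0.0186]
orientation: [1.834, 2.277, -0.228]
force: [0.4, 0.3, -0.3]
opening: 0.0546
t 3.25 pos [ 0.5484 -0.3556  0.0186] open 0.0546 F [ 0.4  0.3 -0.3]
axes [[-0.204, 0.977, 0.065], [0.944, 0.214, -0.249], [-0.257, 0.01, -0.966]]
shift mm tool [ 7.2 -4.9  3.2]
twist tool [ 0.005  0.011 -0.022] shift in goal axes [ 7.2 -4.7  3.3]
```

```bash
python3 -m pendant '[{"translation":[0,0,0],"twist":[0,0,0],"grip":0.3},{"translation":[3,-2,1],"twist":[0,0,0],"grip":0.3},{"translation":[3,-2,2],"twist":[0,0,0],"grip":0.3},{"translation":[1,-1,1],"twist":[0,0,0],"grip":0.3},{"translation":[0,0,0],"twist":[0,0,0],"grip":-0.2},{"translation":[0,0,0],"twist":[0,0,0],"grip":-0.2},{"translation":[0,0,0],"twist":[0,0,0],"grip":-0.2},{"translation":[0,0,0],"twist":[0,0,0],"grip":-0.2},{"translation":[0,0,0],"twist":[0,0,0],"grip":-0.2},{"translation":[0,0,0],"twist":[0,0,0],"grip":-0.2}]' 15
python3 to.py .5424 -.3507 .0136 13.5 0 -0.25
```

```text
t: 4.25
tool_pos: [0.5425, -0.3509, 0.0136]
orientation: [1.833, 2.275, -0.228]
force: [1.1, 0.6, 1.3]
opening: 0.0372
t 4.25 pos [ 0.5425 -0.3509  0.0136] open 0.0372 F [1.1 0.6 1.3]
axes [[-0.204, 0.977, 0.066], [0.944, 0.214, -0.25], [-0.259, 0.012, -0.966]]
shift mm tool [ 0.2 -0.  -0.1]
twist tool [ 0.006  0.012 -0.022] shift in goal axes [ 0.2 -0.  -0.1]
```

The opening reads 37.2 mm, which is the commanded value and less than the drum's 45 mm. I look before doing anything else.

```bash
python3 look.py w2; python3 - <<'E'
from h import *
p,d,i=grab('side'); np.savez('side3.npz',p=p,d=d,info=i)
a=cv2.resize(p[120:220,300:420],(480,400)); w=cv2.resize(np.load('w2.npz')['p'][:,100:540],(320,291)); w=np.vstack([w,np.zeros((109,320,3),np.uint8)])
cv2.imwrite('pics/c2.png',np.hstack([a,w])[...,::-1])
E
```

```text
4.3 [ 0.5425 -0.3509  0.0136] [[-0.204, 0.977, 0.066], [0.944, 0.214, -0.25], [-0.259, 0.012, -0.966]]
```

View pics/c2.png

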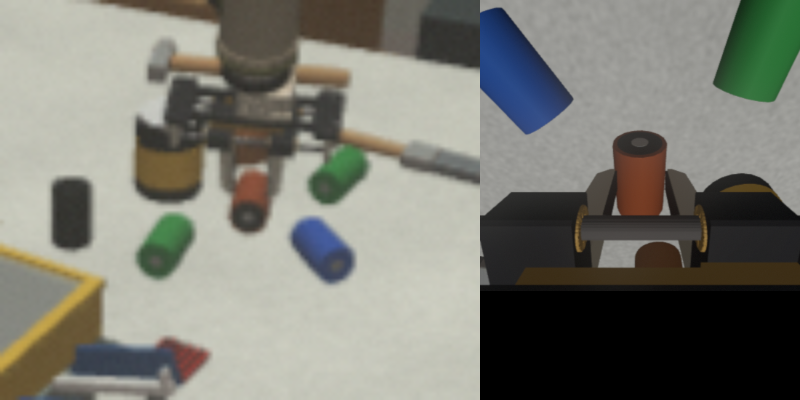

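The side view shows the drum between the fingers at about (250,200), lying in line. The wrist view shows it at (640,180), with the fingers towards its far end. I measure where it really is.

```bash
python3 - <<'E'
from h import *
for n in ['w2','side3']:
    z=np.load(n+'.npz',allow_pickle=True); p,d,i=z['p'],z['d'],z['info'].item()
    W=cloud(d,i); hsv=cv2.cvtColor(p,cv2.COLOR_RGB2HSV); H,S,V=[hsv[...,k].astype(int) for k in range(3)]
    near=np.hypot(W[...,0]-.543,W[...,1]+.35)<.07
    m=near&((H<14)|(H>172))&(S>110)&(W[...,2]>.01)&(W[...,2]<.07)
    P=W[m]; print(n,m.sum(),np.median(P,0).round(4),P.min(0).round(4),P.max(0).round(4),cv2.minAreaRect(P[:,:2].astype(np.float32)))
    v,u=np.where(m); print('px',u.min(),u.max(),v.min(),v.max())
    for y in np.arange(P[:,1].min(),P[:,1].max(),.008):
        q=P[(P[:,1]>=y)&(P[:,1]<y+.008)]
        if len(q)>5: print(round(y,3),'zmax',np.percentile(q[:,2],95).round(4),'x',q[:,0].min().round(4),q[:,0].max().round(4))
for g in (13.6,):
    z=np.load('w2.npz',allow_pickle=True); print(proj([.5425,-.3509,.0136],z['info'].item()), proj([.5413,-.346,.032],z['info'].item()))
s=robot.read_state(); print(s['opening'])
E
```

```text
w2 5350 [ 0.5408 -0.3493  0.0421] [ 0.5165 -0.3942  0.0272] [ 0.5683 -0.3185  0.0574] ((0.5422853231430054, -0.35643908381462097), (0.04172862321138382, 0.07039029151201248), 11.344022750854492)
px 286 354 204 295
-0.394 zmax 0.0406 x 0.5277 0.5371
-0.386 zmax 0.0444 x 0.5255 0.5683
-0.378 zmax 0.0446 x 0.5248 0.5677
-0.37 zmax 0.0446 x 0.5239 0.5663
-0.362 zmax 0.0447 x 0.5228 0.5644
-0.354 zmax 0.0447 x 0.5192 0.5626
-0.346 zmax 0.0447 x 0.518 0.5609
-0.338 zmax 0.0447 x 0.5169 0.5587
-0.33 zmax 0.0447 x 0.5165 0.5571
-0.322 zmax 0.0433 x 0.538 0.5548
side3 52 [ 0.5424 -0.3438  0.0412] [ 0.5181 -0.389   0.0285] [ 0.5638 -0.3195  0.0488] ((0.5449072122573853, -0.3534005880355835), (0.035275258123874664, 0.07229822874069214), 17.886524200439453)
px 358 366 163 170
-0.373 zmax 0.045 x 0.5312 0.5638
-0.349 zmax 0.0448 x 0.5273 0.5562
-0.341 zmax 0.0471 x 0.5263 0.557
-0.333 zmax 0.044 x 0.5181 0.5517
-0.325 zmax 0.0449 x 0.5213 0.5494
(np.float64(321.64153926125334), np.float64(226.7329466133525)) (np.float64(321.87637970477215), np.float64(237.7494036015624))
0.03708432271307703
```

The drum is unmoved and centred between the fingers, so I close further to see whether they stop, then lift slightly.

```bash
python3 -m pendant '[{"translation":[0,0,0],"twist":[0,0,0],"grip":-0.6},{"translation":[0,0,0],"twist":[0,0,0],"grip":-0.6},{"translation":[0,0,0],"twist":[0,0,0],"grip":-0.6},{"translation":[0,0,0],"twist":[0,0,0],"grip":-0.6},{"translation":[0,0,0],"twist":[0,0,0],"grip":-0.6},{"translation":[-3,0,-10],"twist":[0,0,0],"grip":-0.6},{"translation":[-3,0,-10],"twist":[0,0,0],"grip":-0.6},{"translation":[-3,0,-10],"twist":[0,0,0],"grip":-0.6},{"translation":[0,0,0],"twist":[0,0,0],"grip":-0.6},{"translation":[0,0,0],"twist":[0,0,0],"grip":-0.6}]' 20
python3 look.py w3; python3 - <<'E'
from h import *
z=np.load('w3.npz',allow_pickle=True); p,d,i=z['p'],z['d'],z['info'].item()
W=cloud(d,i); hsv=cv2.cvtColor(p,cv2.COLOR_RGB2HSV); H,S,V=[hsv[...,k].astype(int) for k in range(3)]
near=np.hypot(W[...,0]-.543,W[...,1]+.35)<.07
m=near&((H<14)|(H>172))&(S>110)&(W[...,2]>.01)&(W[...,2]<.12)
P=W[m]; print(m.sum(),np.median(P,0),P.min(0),P.max(0),cv2.minAreaRect(P[:,:2].astype(np.float32)))
for y in np.arange(P[:,1].min(),P[:,1].max(),.008):
    q=P[(P[:,1]>=y)&(P[:,1]<y+.008)]
    if len(q)>5: print(round(y,3),'zmax',np.percentile(q[:,2],95).round(4))
E
```

```text
t: 5.35
tool_pos: [0.5431, -0.3526, 0.0494]
orientation: [1.832, 2.273, -0.227]
force: [-0.4, 0.2, -0.7]
opening: 0.0187
5.4 [ 0.5434 -0.3527  0.0496] [[-0.203, 0.977, 0.069], [0.944, 0.214, -0.252], [-0.261, 0.014, -0.965]]
4020 [ 0.54222932 -0.34873062  0.0426332 ] [ 0.5169359  -0.3925171   0.02906035] [ 0.56456646 -0.31887666  0.0860987 ] ((0.5422066450119019, -0.3562704622745514), (0.04094669967889786, 0.06977535784244537), 11.886777877807617)
-0.393 zmax 0.0447
-0.385 zmax 0.0448
-0.377 zmax 0.0447
-0.369 zmax 0.0447
-0.361 zmax 0.0446
-0.353 zmax 0.045
-0.345 zmax 0.0447
-0.337 zmax 0.0447
-0.329 zmax 0.0447
-0.321 zmax 0.0405
```

The fingers passed over without gripping, and the drum still lies at (0.542, -0.356). I check where the fingertips really are in the clouds.

```bash
python3 - <<'E'
from h import *
for n in ['w2','w3','side3']:
    z=np.load(n+'.npz',allow_pickle=True); p,d,i=z['p'],z['d'],z['info'].item(); W=cloud(d,i)
    if n[0]=='w':
        c=np.array(i['cam_to_world']); print(n,'cam',c.round(3).tolist(),i['vertical_fov'],i['cx'],i['cy'])
        for v in (225,235,245,260,280): print(v,[(u,W[v,u].round(3).tolist()) for u in (235,250,260,268,275,282,290,320,350,358,365,372,380)])
w=np.load('w2.npz')['p'][180:320,200:440]; x=np.load('w3.npz')['p'][180:320,200:440]
cv2.imwrite('pics/c3.png',np.hstack([cv2.resize(a,(400,233)) for a in (w,x)])[...,::-1])
E
```

```text
w2 cam [[0.977, -0.179, -0.12, 0.513], [0.215, 0.841, 0.497, -0.23], [0.012, -0.511, 0.86, 0.187], [0.0, 0.0, 0.0, 1.0]] 64.13502850377024 321.0698628225992 198.40929571634692
225 [(235, [0.484, -0.372, -0.001]), (250, [0.494, -0.37, -0.0]), (260, [0.501, -0.369, -0.001]), (268, [0.507, -0.367, 0.0]), (275, [0.512, -0.366, -0.0]), (282, [0.517, -0.365, -0.0]), (290, [0.521, -0.338, 0.036]), (320, [0.536, -0.328, 0.045]), (350, [0.555, -0.331, 0.036]), (358, [0.57, -0.353, 0.0]), (365, [0.575, -0.352, 0.0]), (372, [0.58, -0.352, -0.0]), (380, [0.585, -0.35, 0.0])]
235 [(235, [0.485, -0.381, -0.0]), (250, [0.495, -0.379, -0.0]), (260, [0.502, -0.378, -0.001]), (268, [0.508, -0.376, 0.0]), (275, [0.513, -0.337, 0.048]), (282, [0.517, -0.337, 0.048]), (290, [0.522, -0.345, 0.036]), (320, [0.538, -0.335, 0.044]), (350, [0.557, -0.339, 0.035]), (358, [0.558, -0.33, 0.046]), (365, [0.561, -0.327, 0.048]), (372, [0.564, -0.326, 0.049]), (380, [0.588, -0.359, 0.0])]
245 [(235, [0.485, -0.39, -0.001]), (250, [0.496, -0.388, -0.0]), (260, [0.507, -0.336, 0.059]), (268, [0.511, -0.335, 0.06]), (
[... 2587 characters left out ...]
, -0.332, 0.111]), (275, [0.516, -0.332, 0.111]), (282, [0.519, -0.331, 0.112]), (290, [0.522, -0.33, 0.112]), (320, [0.549, -0.385, 0.045]), (350, [0.549, -0.324, 0.113]), (358, [0.553, -0.323, 0.112]), (365, [0.555, -0.322, 0.113]), (372, [0.558, -0.321, 0.113]), (380, [0.612, -0.413, -0.001])]
280 [(235, [0.506, -0.29, 0.166]), (250, [0.51, -0.29, 0.166]), (260, [0.512, -0.289, 0.166]), (268, [0.514, -0.288, 0.166]), (275, [0.516, -0.288, 0.167]), (282, [0.518, -0.296, 0.158]), (290, [0.523, -0.325, 0.129]), (320, [0.564, -0.449, -0.0]), (350, [0.547, -0.321, 0.128]), (358, [0.549, -0.319, 0.13]), (365, [0.537, -0.285, 0.164]), (372, [0.538, -0.283, 0.167]), (380, [0.541, -0.283, 0.166])]
```

View pics/c3.png

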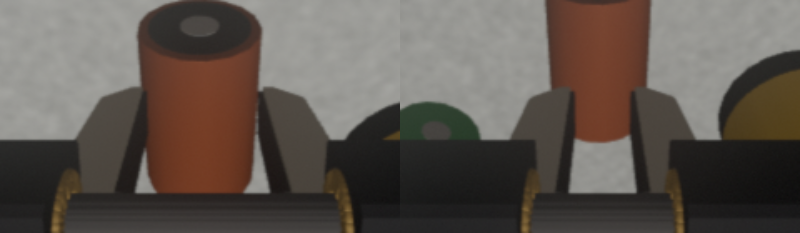

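The crops show the finger tips straddling the drum's top in w2, around (130,90) and (275,90), and they sit higher than reported. I check this against the other cameras, using the second pose (reported TCP z 0.1764).

```bash
python3 - <<'E'
from h import *
def chk(W,n,T):
    Q=W-np.array(T); r=np.hypot(Q[...,0],Q[...,1]); m=(r<.09)&(W[...,2]>.11)&(W[...,2]<.4)
    z=W[...,2][m]; print(n,m.sum(),np.sort(z)[:25].round(3)); 
    k=m&(W[...,2]<np.sort(z)[10]+.01); print(W[k].round(3)[:14].tolist())
for n in ['scene2','side2']:
    z=np.load(n+'.npz',allow_pickle=True); chk(cloud(z['d'],z['info'].item()),n,[.543,-.366,.176])
z=np.load('w1.npz',allow_pickle=True); i=z['info'].item(); W=cloud(z['d'],i)
for v in (236,240,250): print(v,[(u,W[v,u].round(3).tolist()) for u in (215,225,232,236,408,412,420,430)])
E
```

```text
scene2 1055 [0.212 0.213 0.213 0.214 0.214 0.216 0.216 0.218 0.218 0.218 0.218 0.218
 0.218 0.219 0.22  0.221 0.221 0.221 0.221 0.222 0.222 0.223 0.223 0.223
 0.223]
[[0.497, -0.373, 0.226], [0.497, -0.377, 0.226], [0.497, -0.374, 0.223], [0.491, -0.392, 0.228], [0.499, -0.382, 0.226], [0.498, -0.379, 0.223], [0.497, -0.375, 0.218], [0.498, -0.372, 0.216], [0.492, -0.39, 0.222], [0.496, -0.388, 0.224], [0.499, -0.386, 0.225], [0.499, -0.383, 0.223], [0.5, -0.381, 0.221], [0.5, -0.377, 0.218]]
side2 790 [0.209 0.213 0.214 0.214 0.217 0.217 0.217 0.217 0.218 0.219 0.22  0.221
 0.221 0.221 0.221 0.222 0.223 0.225 0.226 0.226 0.227 0.229 0.229 0.23
 0.23 ]
[[0.596, -0.35, 0.229], [0.599, -0.346, 0.226], [0.591, -0.35, 0.225], [0.599, -0.346, 0.221], [0.594, -0.344, 0.223], [0.592, -0.353, 0.22], [0.598, -0.345, 0.217], [0.594, -0.346, 0.217], [0.589, -0.344, 0.219], [0.492, -0.364, 0.229], [0.49, -0.369, 0.227], [0.486, -0.373, 0.226], [0.593, -0.344, 0.214], [0.587, -0.338, 0.217]]
236 [(215, [0.486, -0.371, 0.217]), (225, [0.491, -0.37, 0.216]), (232, [0.494, -0.37, 0.215]), (236, [0.496, -0.37, 0.213]), (408, [0.588, -0.347, 0.211]), (412, [0.589, -0.345, 0.215]), (420, [0.593, -0.344, 0.215]), (430, [0.649, -0.378, 0.1])]
240 [(215, [0.487, -0.371, 0.222]), (225, [0.492, -0.37, 0.221]), (232, [0.495, -0.371, 0.218]), (236, [0.497, -0.372, 0.215]), (408, [0.587, -0.348, 0.217]), (412, [0.588, -0.346, 0.219]), (420, [0.591, -0.345, 0.221]), (430, [0.596, -0.343, 0.221])]
250 [(215, [0.491, -0.37, 0.234]), (225, [0.495, -0.371, 0.23]), (232, [0.497, -0.374, 0.223]), (236, [0.498, -0.377, 0.216]), (408, [0.588, -0.353, 0.218]), (412, [0.587, -0.35, 0.225]), (420, [0.588, -0.346, 0.233]), (430, [0.593, -0.345, 0.232])]
```

All three cameras agree that the real fingertips lie about 35 mm short of the reported TCP along tool z, with no lateral offset. From here I correct for that in `to.py` by targeting the real tip.

```bash
sed -i "s/^t=np.array.*/t=np.array([float(v) for v in sys.argv[1:4]]); s['tool_pos']=s['tool_pos']-.035*M.as_matrix()[:,2]  # real tips 35 mm short of TCP/" to.py
python3 to.py .5415 -.351 .0136 12.5 0 -0.25
```

```text
t 5.4 pos [ 0.541  -0.3439  0.0834] open 0.0186 F [ 0.  -0.3  0.2]
axes [[-0.203, 0.977, 0.069], [0.944, 0.214, -0.252], [-0.261, 0.014, -0.965]]
shift mm tool [11.4 -2.  69.2]
twist tool [ 0.013  0.014 -0.006] shift in goal axes [10.4 -1.  69.3]
```

```bash
python3 -m pendant '[{"translation":[0,0,0],"twist":[0,0,0],"grip":0.6},{"translation":[0,0,0],"twist":[0,0,0],"grip":0.6},{"translation":[0,0,0],"twist":[0,0,0],"grip":0.6},{"translation":[0,0,0],"twist":[0,0,0],"grip":0.6},{"translation":[0,0,0],"twist":[0,0,0],"grip":0.6},{"translation":[3,-1,10],"twist":[0,0,0],"grip":0.6},{"translation":[3,-1,12],"twist":[0,0,0],"grip":0.6},{"translation":[3,-1,12],"twist":[0,0,0],"grip":0.6},{"translation":[3,-1,8],"twist":[0,0,0],"grip":0.6},{"translation":[0,0,0],"twist":[0,0,0],"grip":0.6}]' 15
python3 to.py .5415 -.351 .0136 12.5 0 -0.25
```

```text
t: 6.4
tool_pos: [0.5372, -0.3513, -0.0017]
orientation: [1.834, 2.277, -0.228]
force: [-0.3, 0.0, -0.1]
opening: 0.0743
t 6.4 pos [ 0.5349 -0.3426  0.0321] open 0.0743 F [-0.3  0.  -0.1]
axes [[-0.205, 0.977, 0.064], [0.945, 0.214, -0.249], [-0.257, 0.01, -0.966]]
shift mm tool [-4.5  4.4 20.4]
twist tool [ 0.009  0.01  -0.005] shift in goal axes [-4.7  4.6 20.3]
```

```bash
python3 -m pendant '[{"translation":[-1,1,6],"twist":[0,0,0],"grip":0.6},{"translation":[-2,2,6],"twist":[0,0,0],"grip":0.6},{"translation":[-1,1,5],"twist":[0,0,0],"grip":0.6},{"translation":[0,0,3],"twist":[0,0,0],"grip":0.6},{"translation":[0,0,0],"twist":[0,0,0],"grip":-0.3},{"translation":[0,0,0],"twist":[0,0,0],"grip":-0.3},{"translation":[0,0,0],"twist":[0,0,0],"grip":-0.3},{"translation":[0,0,0],"twist":[0,0,0],"grip":-0.3},{"translation":[0,0,0],"twist":[0,0,0],"grip":-0.3},{"translation":[0,0,0],"twist":[0,0,0],"grip":-0.3}]' 20
python3 to.py .5415 -.351 .0136 12.5 0 -0.25
```

```text
t: 7.4
tool_pos: [0.5445, -0.3604, -0.0206]
orientation: [1.834, 2.276, -0.228]
force: [0.7, -0.4, -2.2]
opening: 0.0443
t 7.4 pos [ 0.5422 -0.3517  0.0132] open 0.0443 F [ 0.7 -0.4 -2.2]
axes [[-0.204, 0.977, 0.065], [0.944, 0.214, -0.25], [-0.258, 0.011, -0.966]]
shift mm tool [ 0.7 -0.5 -0.6]
twist tool [ 0.01   0.011 -0.005] shift in goal axes [ 0.7 -0.6 -0.6]
```

The drum is gripped (44.3 mm). I lift, then carry it towards the bin.

```bash
python3 -m pendant '[{"translation":[-3,0,-10],"twist":[0,0,0],"grip":-0.3},{"translation":[-6,0,-23],"twist":[0,0,0],"grip":-0.3},{"translation":[-6,0,-23],"twist":[0,0,0],"grip":-0.3},{"translation":[-7,0,-25],"twist":[0,0,0],"grip":-0.3},{"translation":[-7,0,-25],"twist":[0,0,0],"grip":-0.3},{"translation":[-7,0,-25],"twist":[0,0,0],"grip":-0.3},{"translation":[-7,0,-25],"twist":[0,0,0],"grip":-0.3},{"translation":[-7,0,-25],"twist":[0,0,0],"grip":-0.3},{"translation":[-7,0,-25],"twist":[0,0,0],"grip":-0.3},{"translation":[-3,0,-10],"twist":[0,0,0],"grip":-0.3}]' 
python3 -m pendant '[{"translation":[30,4,-8],"twist":[0,0,0],"grip":-0.3},{"translation":[42,6,-11],"twist":[0,0,0],"grip":-0.3},{"translation":[42,6,-11],"twist":[0,0,0],"grip":-0.3},{"translation":[42,6,-11],"twist":[0,0,0],"grip":-0.3},{"translation":[42,6,-11],"twist":[0,0,0],"grip":-0.3},{"translation":[42,6,-11],"twist":[0,0,0],"grip":-0.3},{"translation":[42,6,-11],"twist":[0,0,0],"grip":-0.3},{"translation":[42,6,-11],"twist":[0,0,0],"grip":-0.3},{"translation":[42,6,-11],"twist":[0,0,0],"grip":-0.3},{"translation":[42,6,-11],"twist":[0,0,0],"grip":-0.3}]'
python3 to.py .504 .17 .25 -9.5 0 -0.25
```

```text
t: 8.4
tool_pos: [0.5398, -0.361, 0.2144]
orientation: [1.836, 2.282, -0.227]
force: [0.3, 0.2, -1.0]
opening: 0.0441
t: 9.4
tool_pos: [0.5026, 0.0726, 0.2145]
orientation: [1.845, 2.271, -0.229]
force: [1.1, 0.4, -2.0]
opening: 0.0446
t 9.4 pos [0.5004 0.0813 0.2483] open 0.0446 F [ 1.1  0.4 -2. ]
axes [[-0.196, 0.979, 0.062], [0.947, 0.206, -0.249], [-0.256, 0.009, -0.967]]
shift mm tool [ 82.8  21.8 -23.5]
twist tool [0.103 0.007 0.359] shift in goal axes [ 84.9 -11.1 -23.4]
```

```bash
python3 -m pendant '[{"translation":[35,9,-10],"twist":[0,0,0],"grip":-0.3},{"translation":[30,8,-8],"twist":[0,0,0],"grip":-0.3},{"translation":[15,4,-4],"twist":[0,0,0],"grip":-0.3},{"translation":[0,0,0],"twist":[0.025,0,0.09],"grip":-0.3},{"translation":[0,0,0],"twist":[0.025,0,0.09],"grip":-0.3},{"translation":[0,0,0],"twist":[0.025,0,0.09],"grip":-0.3},{"translation":[0,0,0],"twist":[0.025,0,0.09],"grip":-0.3},{"translation":[0,0,0],"twist":[0,0,0],"grip":-0.3},{"translation":[0,0,0],"twist":[0,0,0],"grip":-0.3},{"translation":[0,0,0],"twist":[0,0,0],"grip":-0.3}]' 
python3 to.py .504 .17 .25 -9.5 0 -0.25
python3 look.py w4
python3 - <<'E'
from h import *
for n in ['scene','side']:
    p,d,i=grab(n); np.savez(n+'4.npz',p=p,d=d,info=i)
P2=np.load('scene4.npz')['p'][100:240,260:410]; P3=np.load('side4.npz')['p'][120:260,240:390]
a=np.hstack([cv2.resize(P2,(400,373)),cv2.resize(P3,(400,373))])[:300]
w=cv2.resize(np.load('w4.npz')['p'],(480,300)); w=np.hstack([w,np.zeros((300,320,3),np.uint8)])
a=np.hstack([cv2.resize(P2,(321,300)),cv2.resize(P3,(321,300)),np.zeros((300,158,3),np.uint8)])
cv2.imwrite('pics/v4.png',np.vstack([w,a])[...,::-1])
E
```

```text
t: 10.4
tool_pos: [0.5007, 0.1695, 0.2105]
orientation: [2.259, 1.918, -0.295]
force: [0.2, 0.2, -2.1]
opening: 0.0445
t 10.4 pos [0.5023 0.1782 0.2443] open 0.0445 F [ 0.2  0.2 -2.1]
axes [[0.157, 0.987, -0.044], [0.954, -0.163, -0.25], [-0.254, -0.003, -0.967]]
shift mm tool [-9.   3.  -3.5]
twist tool [-0.003  0.007  0.003] shift in goal axes [-9.   3.1 -3.6]
10.45 [0.5007 0.1695 0.2105] [[0.157, 0.987, -0.045], [0.954, -0.163, -0.25], [-0.254, -0.003, -0.967]]
```

View pics/v4.png

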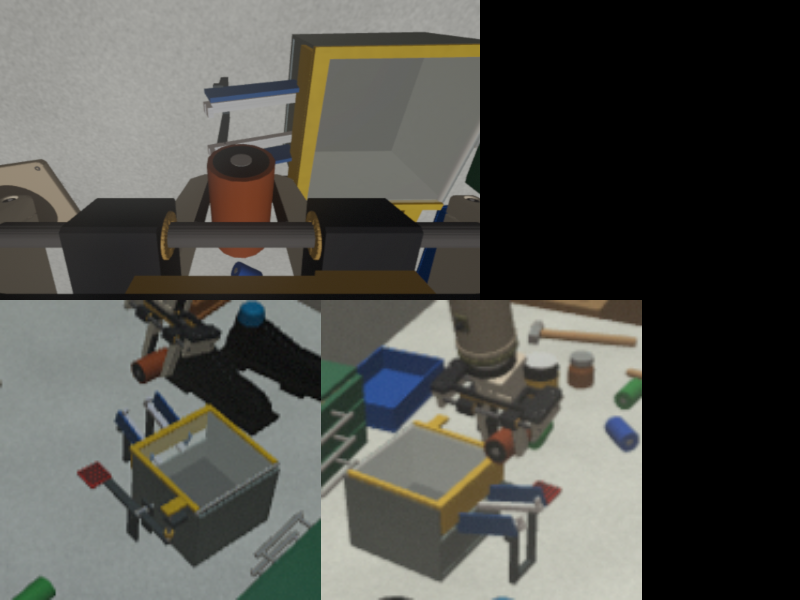

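The wrist view shows the bin's lid frame with its corner near wrist pixel (400,50), the +y cheek from (273,133) to (395,112), and the drum in the jaws. I fit the bin's pose from these clouds.

```bash
python3 - <<'E'
from h import *
D={}
for n in ['w4','side4','scene4']:
    z=np.load(n+'.npz',allow_pickle=True); p,d,i=z['p'],z['d'],z['info'].item(); W=cloud(d,i)
    hsv=cv2.cvtColor(p,cv2.COLOR_RGB2HSV); H,S,V=[hsv[...,k].astype(int) for k in range(3)]; Z=W[...,2]
    reg=(abs(W[...,0]-.62)<.2)&(abs(W[...,1]-.13)<.2)
    Y=W[reg&(H>=17)&(H<32)&(S>110)&(Z>.09)&(Z<.17)]; B=W[reg&(H>=95)&(H<130)&(S>80)&(Z>.08)&(Z<.16)&(W[...,0]<.62)]
    Rd=W[reg&((H<12)|(H>172))&(S>110)&(Z>.055)&(Z<.08)]
    D[n]=(Y,B,Rd)
    sk=Y[(Y[:,2]>.108)&(Y[:,2]<.138)]
    if len(sk)>8:
        l=cv2.fitLine(sk[:,:2].astype(np.float32),cv2.DIST_HUBER,0,.005,.001).ravel(); print(n,'skirt',len(sk),'line dir deg',np.degrees(np.arctan2(l[0],l[1])),'pt',l[2:])
for yaw in (-8.5,-10,-11.5):
    a=np.radians(yaw); ex=np.array([np.cos(a),np.sin(a)]); ey=np.array([-np.sin(a),np.cos(a)]); C0=np.array([.667,.143]); print('yaw',yaw)
    for n,(Y,B,Rd) in D.items():
        T=Y[(Y[:,2]>.143)]; X=(T[:,:2]-C0)@ex; y=(T[:,:2]-C0)@ey
        f=lambda v: np.percentile(v,[1,5,50,95,99]).round(3) if len(v)>5 else None
        print(n,'top x',f(X),'y',f(y)); 
        s=(Y[:,2]>.108)&(Y[:,2]<.138); print('   skirt x',f((Y[s][:,:2]-C0)@ex),'y',f((Y[s][:,:2]-C0)@ey))
        yb=(B[:,:2]-C0)@ey; xb=(B[:,:2]-C0)@ex; print('   cheek+ y',f(yb[yb>0]),'cheek- y',f(yb[yb<0]),'x',f(xb),'pad',((Rd[:,:2]-C0)@np.c_[ex,ey]).mean(0).round(3) if len(Rd) else None)
E
```

```text
w4 skirt 1483 line dir deg 8.437678 pt [0.56691617 0.16294757]
side4 skirt 189 line dir deg 8.465729 pt [0.57024276 0.18623914]
scene4 skirt 10 line dir deg 102.016174 pt [0.62209517 0.04925647]
yaw -8.5
w4 top x [-0.102 -0.102 -0.089  0.054  0.076] y [-0.111 -0.096  0.073  0.095  0.095]
   skirt x [-0.102 -0.102 -0.102 -0.102 -0.099] y [-0.074 -0.063  0.027  0.087  0.09 ]
   cheek+ y [0.042 0.042 0.045 0.047 0.047] cheek- y [-0.052 -0.052 -0.049 -0.047 -0.047] x [-0.199 -0.195 -0.147 -0.107 -0.104] pad None
side4 top x [-0.105 -0.104 -0.06   0.062  0.075] y [-0.13  -0.112  0.042  0.097  0.1  ]
   skirt x [-0.106 -0.105 -0.102 -0.099 -0.097] y [-0.087 -0.075  0.013  0.089  0.093]
   cheek+ y [0.043 0.043 0.048 0.05  0.052] cheek- y [-0.054 -0.053 -0.049 -0.045 -0.042] x [-0.196 -0.188 -0.141 -0.108 -0.105] pad [-0.169 -0.141]
scene4 top x [-0.101 -0.098 -0.029  0.073  0.084] y [-0.142 -0.132 -0.067  0.091  0.094]
   skirt x [-0.105 -0.103 -0.041  0.053  0.055] y [-0.114 -0.111 -0.097 -0.094 -0.092]
   cheek+ y [0.038 0.039 0.041 0.044 0.045] cheek- y [-0.078 -0.056 -0.053 -0.051 -0.0
[... 1298 characters left out ...]
53] x [-0.201 -0.198 -0.149 -0.107 -0.102] pad None
side4 top x [-0.108 -0.106 -0.064  0.065  0.076] y [-0.128 -0.109  0.036  0.098  0.101]
   skirt x [-0.109 -0.107 -0.102 -0.097 -0.096] y [-0.092 -0.081  0.008  0.083  0.088]
   cheek+ y [0.035 0.035 0.04  0.044 0.044] cheek- y [-0.06  -0.06  -0.056 -0.053 -0.052] x [-0.196 -0.191 -0.14  -0.109 -0.104] pad [-0.161 -0.15 ]
scene4 top x [-0.102 -0.098 -0.028  0.074  0.086] y [-0.139 -0.129 -0.071  0.091  0.095]
   skirt x [-0.1   -0.098 -0.036  0.058  0.06 ] y [-0.112 -0.108 -0.101 -0.096 -0.095]
   cheek+ y [0.028 0.03  0.032 0.035 0.037] cheek- y [-0.081 -0.064 -0.062 -0.059 -0.056] x [-0.206 -0.199 -0.169 -0.136 -0.086] pad [-0.142 -0.154]
```

Fit: yaw -8.45°, bin centre (0.6677, 0.141). The skirt then lies at -103 mm and the cheeks at ±47 mm outer, as they should. The feed spot is (0.5045, 0.165). I check the drum in hand and compute the approach.

```bash
python3 to.py .5052 .1698 .1567 -8.45 0 -0.257; python3 - <<'E'
from h import *
z=np.load('w4.npz',allow_pickle=True); p,d,i=z['p'],z['d'],z['info'].item(); W=cloud(d,i)
hsv=cv2.cvtColor(p,cv2.COLOR_RGB2HSV); H,S,V=[hsv[...,k].astype(int) for k in range(3)]
m=((H<14)|(H>172))&(S>110)&(W[...,2]>.2)&(W[...,2]<.3)&(np.hypot(W[...,0]-.5,W[...,1]-.17)<.08)
P=W[m]; print(m.sum(),P.min(0),P.max(0),cv2.minAreaRect(P[:,:2].astype(np.float32)))
for y in np.arange(P[:,1].min(),P[:,1].max(),.01):
    q=P[(P[:,1]>=y)&(P[:,1]<y+.01)]; print(round(y,3),np.percentile(q[:,2],97).round(4),q[:,0].min().round(4),q[:,0].max().round(4)) if len(q)>9 else 0
E
```

```text
t 10.55 pos [0.5023 0.1783 0.2446] open 0.0445 F [ 0.3 -0.7 -1.9]
axes [[0.158, 0.986, -0.044], [0.954, -0.164, -0.25], [-0.254, -0.003, -0.967]]
shift mm tool [14.7  4.5 87. ]
twist tool [-0.007 -0.    -0.016] shift in goal axes [14.6  4.1 87. ]
5880 [0.47825401 0.13693453 0.24245628] [0.52779719 0.21086655 0.27682239] ((0.5013324618339539, 0.17359817028045654), (0.0708889588713646, 0.04476305842399597), 79.8983154296875)
0.137 0.2756 0.4802 0.5115
0.147 0.2758 0.4856 0.5031
0.157 0.2693 0.4783 0.5206
0.167 0.2754 0.4793 0.5243
0.177 0.2758 0.4803 0.526
0.187 0.276 0.4817 0.5262
0.197 0.2761 0.4834 0.5278
0.207 0.2755 0.486 0.5149
```

The measured drum (centre (0.5013, 0.1736), top 0.276, level) matches the prediction. I lower it.

```bash
python3 -m pendant '[{"translation":[2,1,12],"twist":[0,0,-0.016],"grip":-0.3},{"translation":[3,1,16],"twist":[0,0,0],"grip":-0.3},{"translation":[3,1,18],"twist":[0,0,0],"grip":-0.3},{"translation":[3,1,18],"twist":[0,0,0],"grip":-0.3},{"translation":[2,0,12],"twist":[0,0,0],"grip":-0.3},{"translation":[1,0,6],"twist":[0,0,0],"grip":-0.3},{"translation":[0,0,0],"twist":[0,0,0],"grip":-0.3},{"translation":[0,0,0],"twist":[0,0,0],"grip":-0.3},{"translation":[0,0,0],"twist":[0,0,0],"grip":-0.3},{"translation":[0,0,0],"twist":[0,0,0],"grip":-0.3}]'
python3 to.py .5052 .1698 .1267 -8.45 0 -0.257
```

```text
t: 11.55
tool_pos: [0.5022, 0.161, 0.1202]
orientation: [2.242, 1.941, -0.297]
force: [0.6, -0.2, -1.4]
opening: 0.0446
t 11.55 pos [0.5038 0.1698 0.1541] open 0.0446 F [ 0.6 -0.2 -1.4]
axes [[0.138, 0.99, -0.044], [0.957, -0.144, -0.25], [-0.254, -0.008, -0.967]]
shift mm tool [ 7.2  1.6 26.4]
twist tool [-0.007 -0.     0.005] shift in goal axes [ 7.2  1.4 26.4]
```

```bash
python3 -m pendant '[{"translation":[1,0,5],"twist":[0,0,0],"grip":-0.3},{"translation":[2,1,6],"twist":[0,0,0],"grip":-0.3},{"translation":[2,1,6],"twist":[0,0,0],"grip":-0.3},{"translation":[1,0,4],"twist":[0,0,0],"grip":-0.3},{"translation":[1,0,3],"twist":[0,0,0],"grip":-0.3},{"translation":[0,0,1],"twist":[0,0,0],"grip":-0.3},{"translation":[0,0,0],"twist":[0,0,0],"grip":-0.3},{"translation":[0,0,0],"twist":[0,0,0],"grip":-0.3},{"translation":[0,0,0],"twist":[0,0,0],"grip":-0.3},{"translation":[0,0,0],"twist":[0,0,0],"grip":-0.3}]'
python3 to.py .5052 .1698 .1247 -8.45 0 -0.257
```

```text
t: 12.55
tool_pos: [0.5052, 0.1617, 0.0932]
orientation: [2.242, 1.94, -0.294]
force: [0.1, 0.0, -1.2]
opening: 0.0448
t 12.55 pos [0.5067 0.1704 0.1271] open 0.0448 F [ 0.1  0.  -1.2]
axes [[0.138, 0.99, -0.042], [0.958, -0.144, -0.249], [-0.253, -0.006, -0.968]]
shift mm tool [-0.2 -1.4  2.5]
twist tool [-0.005 -0.001  0.004] shift in goal axes [-0.2 -1.4  2.5]
```

```bash
python3 -m pendant '[{"translation":[0,-1,1],"twist":[0,0,0],"grip":-0.3},{"translation":[0,0,1],"twist":[0,0,0],"grip":-0.3},{"translation":[0,0,1],"twist":[0,0,0],"grip":-0.3},{"translation":[0,0,0],"twist":[0,0,0],"grip":-0.3},{"translation":[0,0,0],"twist":[0,0,0],"grip":-0.3},{"translation":[0,0,0],"twist":[0,0,0],"grip":-0.3},{"translation":[0,0,0],"twist":[0,0,0],"grip":-0.3},{"translation":[0,0,0],"twist":[0,0,0],"grip":-0.3},{"translation":[0,0,0],"twist":[0,0,0],"grip":-0.3},{"translation":[0,0,0],"twist":[0,0,0],"grip":-0.3}]'
python3 to.py .5052 .1698 .1247 -8.45 0 -0.257; python3 look.py w5; python3 - <<'E'
from h import *
z=np.load('w5.npz',allow_pickle=True); p,d,i=z['p'],z['d'],z['info'].item(); W=cloud(d,i)
hsv=cv2.cvtColor(p,cv2.COLOR_RGB2HSV); H,S,V=[hsv[...,k].astype(int) for k in range(3)]
C=np.array([.6677,.141]); a=np.radians(-8.45); E=np.array([[np.cos(a),-np.sin(a)],[np.sin(a),np.cos(a)]])
Bf=(W[...,:2]-C)@E
reg=(abs(Bf[...,0]+.15)<.09)&(abs(Bf[...,1])<.08)
m=((H<14)|(H>172))&(S>110)&reg&(W[...,2]>.1)&(W[...,2]<.2); print('drum bin',Bf[m].min(0),Bf[m].max(0),np.percentile(W[m][:,2],98))
m=(H>=95)&(H<130)&(S>80)&reg&(W[...,2]>.08); 
for s in (1,-1):
    q=m&(s*Bf[...,1]>0); print('cheek',s,q.sum(),Bf[q].min(0),Bf[q].max(0),np.percentile(W[q][:,2],[2,98])) if q.any() else 0
E
```

```text
t: 13.55
tool_pos: [0.5043, 0.1612, 0.0906]
orientation: [2.241, 1.94, -0.292]
force: [-0.2, 0.2, -1.2]
opening: 0.0446
t 13.55 pos [0.5058 0.1699 0.1245] open 0.0446 F [-0.2  0.2 -1.2]
axes [[0.138, 0.99, -0.041], [0.958, -0.144, -0.249], [-0.252, -0.005, -0.968]]
shift mm tool [-0.2 -0.6 -0.2]
twist tool [-0.004 -0.002  0.004] shift in goal axes [-0.2 -0.6 -0.2]
13.6 [0.5043 0.1612 0.0906] [[0.138, 0.99, -0.041], [0.958, -0.144, -0.249], [-0.252, -0.005, -0.968]]
drum bin [-0.18700066 -0.03666442] [-0.14220097  0.0353275 ] 0.15619377139702031
cheek 1 6018 [-0.20722237  0.03388093] [-0.09955264  0.04958982] [0.08674928 0.14487152]
cheek -1 429 [-0.20087669 -0.05091987] [-0.13275863 -0.04402238] [0.09786451 0.14621303]
```

The drum sits at bin (-165, -1) with its centre 134 mm up, on the feed spot. I release with a partial opening so the front finger stays off the skirt, then draw back.

```bash
python3 -m pendant '[{"translation":[0,0,0],"twist":[0,0,0],"grip":0.1},{"translation":[0,0,0],"twist":[0,0,0],"grip":0.25},{"translation":[0,0,0],"twist":[0,0,0],"grip":0.35},{"translation":[0,0,0],"twist":[0,0,0],"grip":0.35},{"translation":[-1,0,-6],"twist":[0,0,0],"grip":0.35},{"translation":[-3,0,-12],"twist":[0,0,0],"grip":0.35},{"translation":[-3,0,-12],"twist":[0,0,0],"grip":0.35},{"translation":[-5,0,-20],"twist":[0,0,0],"grip":0.35},{"translation":[-8,0,-30],"twist":[0,0,0],"grip":0.35},{"translation":[-8,0,-30],"twist":[0,0,0],"grip":0.35}]'
python3 to.py .4975 .020 .2 -8.45 0 0; python3 look.py w6; python3 - <<'E'
from h import *
z=np.load('w6.npz',allow_pickle=True); p,d,i=z['p'],z['d'],z['info'].item(); W=cloud(d,i)
hsv=cv2.cvtColor(p,cv2.COLOR_RGB2HSV); H,S,V=[hsv[...,k].astype(int) for k in range(3)]
C=np.array([.6677,.141]); a=np.radians(-8.45); E=np.array([[np.cos(a),-np.sin(a)],[np.sin(a),np.cos(a)]])
Bf=(W[...,:2]-C)@E
reg=(abs(Bf[...,0]+.15)<.09)&(abs(Bf[...,1])<.08)
m=((H<14)|(H>172))&(S>110)&reg&(W[...,2]>.08)&(W[...,2]<.2); print('drum bin',m.sum(),Bf[m].min(0),Bf[m].max(0),np.percentile(W[m][:,2],98))
cv2.imwrite('pics/w6c.png',cv2.resize(p,(480,300))[...,::-1])
E
```

```text
t: 14.6
tool_pos: [0.503, 0.1611, 0.2086]
orientation: [2.242, 1.941, -0.3]
force: [0.0, 0.4, 0.4]
opening: 0.0625
t 14.6 pos [0.5046 0.1699 0.2425] open 0.0625 F [0.  0.4 0.4]
axes [[0.137, 0.99, -0.046], [0.957, -0.144, -0.251], [-0.255, -0.01, -0.967]]
shift mm tool [-133.6   14.9   79. ]
twist tool [-0.009  0.258  0.004] shift in goal axes [-149.3   15.    42.5]
14.65 [0.5055 0.1619 0.2152] [[0.139, 0.99, -0.038], [0.958, -0.144, -0.248], [-0.251, -0.002, -0.968]]
drum bin 3642 [-0.14715375 -0.03506678] [-0.10455042  0.03523579] 0.14329729286637874
```

View pics/w6c.png

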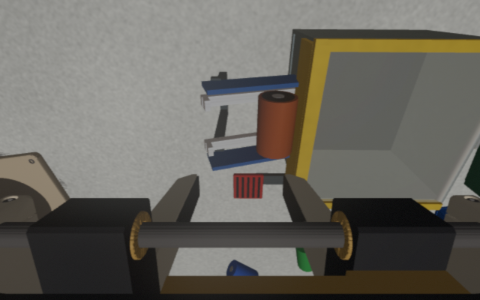

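The drum has rolled against the skirt, with its centre at bin x ≈ -126 mm, y 0, 121 mm up. The red pad is visible at wrist pixel (330,248). I measure it, then move over it with the fingers shut.

```bash
python3 - <<'E'
from h import *
z=np.load('w6.npz',allow_pickle=True); p,d,i=z['p'],z['d'],z['info'].item(); W=cloud(d,i)
hsv=cv2.cvtColor(p,cv2.COLOR_RGB2HSV); H,S,V=[hsv[...,k].astype(int) for k in range(3)]
C=np.array([.6677,.141]); a=np.radians(-8.45); E=np.array([[np.cos(a),-np.sin(a)],[np.sin(a),np.cos(a)]])
m=((H<10)|(H>172))&(S>120)&(W[...,2]>.055)&(W[...,2]<.08); P=W[m]; print(m.sum(),cv2.minAreaRect(P[:,:2].astype(np.float32)),P.mean(0))
b=(P[:,:2]-C)@E; print('bin',b.min(0),b.max(0)); 
t=np.append(C+E@[-.155,-.147],.068); print(t)
E
python3 to.py .4925 .0185 .125 -8.45 0 0.15
```

```text
834 ((0.4940953552722931, 0.025930559262633324), (0.049208883196115494, 0.04746035858988762), 80.94331359863281) [0.49489846 0.02923206 0.06743444]
bin [-0.17875252 -0.16380686] [-0.13098661 -0.11485221]
[0.4927815  0.01837243 0.068     ]
t 14.65 pos [0.5069 0.1706 0.249 ] open 0.0625 F [ 0.5 -0.1  4.4]
axes [[0.139, 0.99, -0.038], [0.958, -0.144, -0.248], [-0.251, -0.002, -0.968]]
shift mm tool [-116.5    7.9  158.4]
twist tool [-0.002  0.404  0.003] shift in goal axes [-169.4    8.1   99.9]
```

```bash
python3 -m pendant '[{"translation":[-30,1,8],"twist":[0,0,0],"grip":-1},{"translation":[-40,2,10],"twist":[0,0,0],"grip":-1},{"translation":[-40,2,10],"twist":[0,0,0],"grip":-1},{"translation":[-35,2,9],"twist":[0,0,0],"grip":-1},{"translation":[0,0,0],"twist":[0,0.1,0],"grip":-1},{"translation":[0,0,0],"twist":[0,0.1,0],"grip":-1},{"translation":[0,0,0],"twist":[0,0.1,0],"grip":-1},{"translation":[0,0,0],"twist":[0,0.1,0],"grip":-1},{"translation":[0,0,0],"twist":[0,0,0],"grip":-1},{"translation":[0,0,0],"twist":[0,0,0],"grip":-1}]'
python3 to.py .491 .021 .10 -8.45 0 0.15
```

```text
t: 15.65
tool_pos: [0.4959, 0.0084, 0.2335]
orientation: [-2.298, -1.998, -0.211]
force: [-0.0, -0.1, 0.1]
opening: 0.0004
t 15.65 pos [0.4943 0.0029 0.268 ] open 0.0004 F [-0.  -0.1  0.1]
axes [[0.135, 0.99, 0.046], [0.977, -0.141, 0.157], [0.162, 0.024, -0.986]]
shift mm tool [-10.   -9.8 168.5]
twist tool [ 0.022 -0.013  0.01 ] shift in goal axes [ -7.9  -5.9 168.8]
```

```bash
python3 -m pendant '[{"translation":[-1,-1,15],"twist":[0.01,0,0],"grip":-1},{"translation":[-2,-2,25],"twist":[0.01,0,0],"grip":-1},{"translation":[-2,-2,30],"twist":[0,0,0],"grip":-1},{"translation":[-2,-2,30],"twist":[0,0,0],"grip":-1},{"translation":[-2,-2,30],"twist":[0,0,0],"grip":-1},{"translation":[-1,-1,20],"twist":[0,0,0],"grip":-1},{"translation":[0,0,10],"twist":[0,0,0],"grip":-1},{"translation":[0,0,0],"twist":[0,0,0],"grip":-1},{"translation":[0,0,0],"twist":[0,0,0],"grip":-1},{"translation":[0,0,0],"twist":[0,0,0],"grip":-1}]'
python3 to.py .491 .021 .073 -8.45 0 0.15
```

```text
t: 16.65
tool_pos: [0.4873, 0.0346, 0.0645]
orientation: [-2.27, -2.018, -0.169]
force: [0.7, -0.2, 0.5]
opening: 0.0006
t 16.65 pos [0.4867 0.0295 0.0991] open 0.0006 F [ 0.7 -0.2  0.5]
axes [[0.116, 0.993, 0.017], [0.982, -0.117, 0.148], [0.149, -0.001, -0.989]]
shift mm tool [-11.7   5.2  24.7]
twist tool [-0.005  0.     0.03 ] shift in goal axes [-11.6   5.5  24.7]
```

```bash
python3 -m pendant '[{"translation":[-3,1,5],"twist":[0,0,0],"grip":-1},{"translation":[-3,2,6],"twist":[0,0,0],"grip":-1},{"translation":[-3,1,6],"twist":[0,0,0],"grip":-1},{"translation":[-2,1,4],"twist":[0,0,0],"grip":-1},{"translation":[0,0,1],"twist":[0,0,0],"grip":-1},{"translation":[0,0,0],"twist":[0,0,0],"grip":-1},{"translation":[0,0,0],"twist":[0,0,0],"grip":-1},{"translation":[0,0,0],"twist":[0,0,0],"grip":-1},{"translation":[0,0,0],"twist":[0,0,0],"grip":-1},{"translation":[0,0,0],"twist":[0,0,0],"grip":-1}]'
python3 to.py .491 .021 .068 -8.45 0 0.15
```

```text
t: 17.65
tool_pos: [0.4948, 0.0244, 0.0425]
orientation: [-2.274, -2.02, -0.175]
force: [0.6, 0.1, -0.2]
opening: 0.0002
t 17.65 pos [0.494  0.0193 0.0771] open 0.0002 F [ 0.6  0.1 -0.2]
axes [[0.116, 0.993, 0.023], [0.982, -0.118, 0.147], [0.148, 0.005, -0.989]]
shift mm tool [-0.  -3.2  9.2]
twist tool [0.001 0.001 0.029] shift in goal axes [-0.1 -3.2  9.2]
```

```bash
python3 -m pendant '[{"translation":[0,-1,1.5],"twist":[0,0,0],"grip":-1},{"translation":[0,-1,1.5],"twist":[0,0,0],"grip":-1},{"translation":[0,0,1.5],"twist":[0,0,0],"grip":-1},{"translation":[0,0,1.5],"twist":[0,0,0],"grip":-1},{"translation":[0,0,1.5],"twist":[0,0,0],"grip":-1},{"translation":[0,0,1.5],"twist":[0,0,0],"grip":-1},{"translation":[0,0,1],"twist":[0,0,0],"grip":-1},{"translation":[0,0,1],"twist":[0,0,0],"grip":-1},{"translation":[0,0,1],"twist":[0,0,0],"grip":-1},{"translation":[0,0,1],"twist":[0,0,0],"grip":-1}]'
python3 to.py .491 .021 .068 -8.45 0 0.15
```

```text
t: 18.65
tool_pos: [0.4932, 0.0261, 0.0294]
orientation: [-2.275, -2.021, -0.175]
force: [-1.6, -1.8, 2.1]
opening: 0.0005
t 18.65 pos [0.4924 0.021  0.064 ] open 0.0005 F [-1.6 -1.8  2.1]
axes [[0.116, 0.993, 0.023], [0.982, -0.118, 0.145], [0.147, 0.006, -0.989]]
shift mm tool [ 0.4 -1.3 -4. ]
twist tool [0.002 0.002 0.03 ] shift in goal axes [ 0.4 -1.3 -4. ]
```

Contact at about the expected height, 2 N of free play. I press straight down (world) at 10 mm/s.

```bash
python3 -m pendant '[{"translation":[-0.15,0,1],"twist":[0,0,0],"grip":-1},{"translation":[-0.15,0,1],"twist":[0,0,0],"grip":-1},{"translation":[-0.15,0,1],"twist":[0,0,0],"grip":-1},{"translation":[-0.15,0,1],"twist":[0,0,0],"grip":-1},{"translation":[-0.15,0,1],"twist":[0,0,0],"grip":-1},{"translation":[-0.15,0,1],"twist":[0,0,0],"grip":-1},{"translation":[-0.15,0,1],"twist":[0,0,0],"grip":-1},{"translation":[-0.15,0,1],"twist":[0,0,0],"grip":-1},{"translation":[-0.15,0,1],"twist":[0,0,0],"grip":-1},{"translation":[-0.15,0,1],"twist":[0,0,0],"grip":-1}]'
```

```text
t: 19.65
tool_pos: [0.4933, 0.0261, 0.0249]
orientation: [-2.272, -2.023, -0.173]
force: [-5.7, -2.2, 10.3]
opening: 0.0004
```

```bash
python3 -m pendant '[{"translation":[-0.2,-0.2,1.4],"twist":[0,0,0],"grip":-1},{"translation":[-0.2,-0.2,1.4],"twist":[0,0,0],"grip":-1},{"translation":[-0.2,0,1.4],"twist":[0,0,0],"grip":-1},{"translation":[-0.2,0,1.4],"twist":[0,0,0],"grip":-1},{"translation":[-0.2,0,1.4],"twist":[0,0,0],"grip":-1},{"translation":[-0.2,0,1.4],"twist":[0,0,0],"grip":-1},{"translation":[-0.2,0,1.4],"twist":[0,0,0],"grip":-1},{"translation":[-0.2,0,1.4],"twist":[0,0,0],"grip":-1},{"translation":[-0.2,0,1.4],"twist":[0,0,0],"grip":-1},{"translation":[-0.2,0,1.4],"twist":[0,0,0],"grip":-1}]'
```

```text
t: 20.65
tool_pos: [0.4936, 0.026, 0.0178]
orientation: [-2.27, -2.025, -0.173]
force: [-5.0, -1.3, 9.4]
opening: 0.0004
```

```bash
python3 -m pendant '[{"translation":[-0.2,-0.2,1.4],"twist":[0,0,0],"grip":-1},{"translation":[-0.2,-0.2,1.4],"twist":[0,0,0],"grip":-1},{"translation":[-0.2,0,1.4],"twist":[0,0,0],"grip":-1},{"translation":[-0.2,0,1.4],"twist":[0,0,0],"grip":-1},{"translation":[-0.2,0,1.4],"twist":[0,0,0],"grip":-1},{"translation":[-0.2,0,1.4],"twist":[0,0,0],"grip":-1},{"translation":[-0.2,0,1.4],"twist":[0,0,0],"grip":-1},{"translation":[-0.2,0,1.4],"twist":[0,0,0],"grip":-1},{"translation":[-0.2,0,1.4],"twist":[0,0,0],"grip":-1},{"translation":[-0.2,0,1.4],"twist":[0,0,0],"grip":-1}]'
```

```text
t: 21.65
tool_pos: [0.4944, 0.0259, 0.0106]
orientation: [-2.268, -2.027, -0.174]
force: [-5.2, -0.5, 10.4]
opening: 0.0005
```

```bash
python3 -m pendant '[{"translation":[-0.2,0,1.3],"twist":[0,0,0],"grip":-1},{"translation":[-0.2,0,1.3],"twist":[0,0,0],"grip":-1},{"translation":[-0.2,0,1.3],"twist":[0,0,0],"grip":-1},{"translation":[-0.2,0,1.3],"twist":[0,0,0],"grip":-1},{"translation":[-0.2,0,1.2],"twist":[0,0,0],"grip":-1},{"translation":[-0.2,0,1.2],"twist":[0,0,0],"grip":-1},{"translation":[-0.2,0,1.2],"twist":[0,0,0],"grip":-1},{"translation":[-0.2,0,1.2],"twist":[0,0,0],"grip":-1},{"translation":[-0.2,0,1.2],"twist":[0,0,0],"grip":-1},{"translation":[-0.2,0,1.2],"twist":[0,0,0],"grip":-1}]'
```

```text
t: 22.65
tool_pos: [0.495, 0.0258, 0.0066]
orientation: [-2.264, -2.03, -0.174]
force: [-10.1, -2.0, 16.0]
opening: 0.0003
```

Force has climbed to 16 N with only 4 mm of travel. I check the lid angle and the drum by camera, numbers only.

```bash
cat > lid.py <<'E'
from h import *
C=np.array([.6677,.141]); a=np.radians(-8.45); E=np.array([[np.cos(a),-np.sin(a)],[np.sin(a),np.cos(a)]])
for n in ['side','scene']:
    p,d,i=grab(n); W=cloud(d,i); Bf=(W[...,:2]-C)@E; hsv=cv2.cvtColor(p,cv2.COLOR_RGB2HSV); H,S,V=[hsv[...,k].astype(int) for k in range(3)]; np.savez(n+'L.npz',p=p,d=d,info=i)
    m=(H>=17)&(H<32)&(S>110)&(abs(Bf[...,0])<.13)&(abs(Bf[...,1])<.12)&(W[...,2]>.09)&(W[...,2]<.3)
    X=Bf[...,0][m]-.085; Z=W[...,2][m]-.150; k=(X<-.12); k2=X<-.165
    print(n,'yellow front z max',np.percentile(W[...,2][m][k2],95).round(3) if k2.any() else None,'angle~',np.percentile(np.arctan2(Z[k],-X[k]),90).round(3))
    q=((H<14)|(H>172))&(S>110)&(abs(Bf[...,0])<.2)&(abs(Bf[...,1])<.09)&(W[...,2]>.02)&(W[...,2]<.2)
    if q.sum()>4: print('  brown',q.sum(),Bf[q].mean(0).round(3),W[q][:,2].mean().round(3),W[q][:,2].max().round(3))
s=robot.read_state(); print(s['t'],s['tool_pos'].round(4),s['force'].round(1))
E
python3 lid.py
```

```text
side yellow front z max 0.23 angle~ 0.446
  brown 65 [ 0.058 -0.015] 0.068 0.079
scene yellow front z max 0.234 angle~ 0.474
22.75 [0.4951 0.0258 0.0066] [-8.6 -2.3 16.7]
```

The lid is fully open (front edge about 230 mm up), the force stands at 16.7 N against the stop, and the drum is already in the bin. I hold for one second.

```bash
python3 -m pendant '[{"translation":[-0.2,-0.2,1.1],"twist":[0,0,0],"grip":-1},{"translation":[-0.2,-0.2,1.1],"twist":[0,0,0],"grip":-1},{"translation":[-0.2,-0.2,1.1],"twist":[0,0,0],"grip":-1},{"translation":[-0.2,-0.2,1.1],"twist":[0,0,0],"grip":-1},{"translation":[-0.2,-0.2,1.1],"twist":[0,0,0],"grip":-1},{"translation":[-0.2,-0.2,1.1],"twist":[0,0,0],"grip":-1},{"translation":[-0.2,-0.2,1.1],"twist":[0,0,0],"grip":-1},{"translation":[-0.2,-0.2,1.1],"twist":[0,0,0],"grip":-1},{"translation":[-0.2,-0.2,1.1],"twist":[0,0,0],"grip":-1},{"translation":[-0.2,-0.2,1.1],"twist":[0,0,0],"grip":-1}]'; python3 lid.py
```

```text
t: 23.75
tool_pos: [0.4949, 0.0259, 0.0069]
orientation: [-2.26, -2.033, -0.176]
force: [-7.4, -1.3, 15.1]
opening: 0.0002
side yellow front z max 0.229 angle~ 0.443
  brown 63 [ 0.058 -0.015] 0.069 0.077
scene yellow front z max 0.233 angle~ 0.472
23.85 [0.4949 0.0259 0.0069] [-6.7 -1.7 14.8]
```

Held at the stop. Now I ease up slowly, keeping the load on the pedal.

```bash
R='x'; python3 -m pendant '[{"translation":[-0.1,0,0.4],"twist":[0,0,0],"grip":-1},{"translation":[-0.1,0,0.4],"twist":[0,0,0],"grip":-1},{"translation":[-0.1,0,0.3],"twist":[0,0,0],"grip":-1},{"translation":[-0.1,0,0.3],"twist":[0,0,0],"grip":-1},{"translation":[-0.1,0,0.3],"twist":[0,0,0],"grip":-1},{"translation":[-0.1,0,0.3],"twist":[0,0,0],"grip":-1},{"translation":[-0.1,0,0.3],"twist":[0,0,0],"grip":-1},{"translation":[-0.1,0,0.3],"twist":[0,0,0],"grip":-1},{"translation":[-0.1,0,0.3],"twist":[0,0,0],"grip":-1},{"translation":[-0.1,0,0.3],"twist":[0,0,0],"grip":-1}]'
python3 -m pendant '[{"translation":[-0.1,0,0.3],"twist":[0,0,0],"grip":-1},{"translation":[-0.1,0,0.3],"twist":[0,0,0],"grip":-1},{"translation":[-0.1,0,0.3],"twist":[0,0,0],"grip":-1},{"translation":[-0.1,0,0.3],"twist":[0,0,0],"grip":-1},{"translation":[-0.1,0,0.3],"twist":[0,0,0],"grip":-1},{"translation":[-0.1,0,0.3],"twist":[0,0,0],"grip":-1},{"translation":[-0.1,0,0.3],"twist":[0,0,0],"grip":-1},{"translation":[-0.1,0,0.3],"twist":[0,0,0],"grip":-1},{"translation":[-0.1,0,0.3],"twist":[0,0,0],"grip":-1},{"translation":[-0.1,0,0.3],"twist":[0,0,0],"grip":-1}]'
```

```text
t: 24.85
tool_pos: [0.4943, 0.026, 0.0095]
orientation: [-2.256, -2.033, -0.175]
force: [-3.7, -1.3, 8.9]
opening: 0.0005
t: 25.85
tool_pos: [0.4941, 0.0261, 0.0106]
orientation: [-2.253, -2.034, -0.175]
force: [-4.4, -2.1, 8.2]
opening: 0.0005
```

```bash
python3 -m pendant '[{"translation":[0,0,0],"twist":[0,0,0],"grip":-1},{"translation":[0,0,0],"twist":[0,0,0],"grip":-1},{"translation":[0,0,0],"twist":[0,0,0],"grip":-1},{"translation":[0,0,-0.1],"twist":[0,0,0],"grip":-1},{"translation":[0,0,-0.1],"twist":[0,0,0],"grip":-1},{"translation":[0,0,-0.1],"twist":[0,0,0],"grip":-1},{"translation":[0,0,-0.1],"twist":[0,0,0],"grip":-1},{"translation":[0,0,-0.1],"twist":[0,0,0],"grip":-1},{"translation":[0,0,-0.1],"twist":[0,0,0],"grip":-1},{"translation":[0,0,-0.1],"twist":[0,0,0],"grip":-1}]'
```

```text
t: 26.85
tool_pos: [0.4934, 0.0262, 0.0154]
orientation: [-2.25, -2.034, -0.173]
force: [-4.7, -2.2, 8.5]
opening: 0.0003
```

```bash
python3 -m pendant '[{"translation":[0,0,-0.1],"twist":[0,0,0],"grip":-1},{"translation":[0,0,-0.1],"twist":[0,0,0],"grip":-1},{"translation":[0,0,-0.1],"twist":[0,0,0],"grip":-1},{"translation":[0,0,-0.1],"twist":[0,0,0],"grip":-1},{"translation":[0,0,-0.1],"twist":[0,0,0],"grip":-1},{"translation":[0,0,-0.1],"twist":[0,0,0],"grip":-1},{"translation":[0,0,-0.1],"twist":[0,0,0],"grip":-1},{"translation":[0,0,-0.1],"twist":[0,0,0],"grip":-1},{"translation":[0,0,-0.1],"twist":[0,0,0],"grip":-1},{"translation":[0,0,-0.1],"twist":[0,0,0],"grip":-1}]'
```

```text
t: 27.85
tool_pos: [0.493, 0.0262, 0.0208]
orientation: [-2.247, -2.035, -0.171]
force: [-4.6, -1.1, 7.3]
opening: 0.0005
```

```bash
python3 -m pendant '[{"translation":[0,0,0],"twist":[0,0,0],"grip":-1},{"translation":[0,0,0],"twist":[0,0,0],"grip":-1},{"translation":[0,0,0],"twist":[0,0,0],"grip":-1},{"translation":[0,0,0],"twist":[0,0,0],"grip":-1},{"translation":[0,0,0.1],"twist":[0,0,0],"grip":-1},{"translation":[0,0,0.1],"twist":[0,0,0],"grip":-1},{"translation":[0,0,0.1],"twist":[0,0,0],"grip":-1},{"translation":[0,0,0.1],"twist":[0,0,0],"grip":-1},{"translation":[0,0,0.1],"twist":[0,0,0],"grip":-1},{"translation":[0,0,0.1],"twist":[0,0,0],"grip":-1}]'; python3 lid.py
```

```text
t: 28.85
tool_pos: [0.4927, 0.0263, 0.0248]
orientation: [-2.245, -2.036, -0.17]
force: [-4.1, -0.9, 8.6]
opening: 0.0005
side yellow front z max 0.17 angle~ 0.109
scene yellow front z max 0.173 angle~ 0.131
28.95 [0.4927 0.0263 0.0249] [-4.8 -0.9  7.8]
```

```bash
python3 -m pendant '[{"translation":[0,0,0.1],"twist":[0,0,0],"grip":-1},{"translation":[0,0,0.1],"twist":[0,0,0],"grip":-1},{"translation":[0,0,0.1],"twist":[0,0,0],"grip":-1},{"translation":[0,0,0.1],"twist":[0,0,0],"grip":-1},{"translation":[0,0,0.1],"twist":[0,0,0],"grip":-1},{"translation":[0,0,0.1],"twist":[0,0,0],"grip":-1},{"translation":[0,0,0.1],"twist":[0,0,0],"grip":-1},{"translation":[0,0,0.1],"twist":[0,0,0],"grip":-1},{"translation":[0,0,0.1],"twist":[0,0,0],"grip":-1},{"translation":[0,0,0.1],"twist":[0,0,0],"grip":-1}]'
python3 -m pendant '[{"translation":[0,0,0.1],"twist":[0,0,0],"grip":-1},{"translation":[0,0,0.1],"twist":[0,0,0],"grip":-1},{"translation":[0,0,0],"twist":[0,0,0],"grip":-1},{"translation":[0,0,0],"twist":[0,0,0],"grip":-1},{"translation":[0,0,0],"twist":[0,0,0],"grip":-1},{"translation":[0,0,0],"twist":[0,0,0],"grip":-1},{"translation":[0,0,0],"twist":[0,0,0],"grip":-1},{"translation":[0,0,0],"twist":[0,0,0],"grip":-1},{"translation":[0,0,0],"twist":[0,0,0],"grip":-1},{"translation":[0,0,0],"twist":[0,0,0],"grip":-1}]'; python3 lid.py
```

```text
t: 29.95
tool_pos: [0.4926, 0.0263, 0.0284]
orientation: [-2.243, -2.037, -0.169]
force: [-3.4, -1.4, 5.0]
opening: 0.0004
t: 30.95
tool_pos: [0.4926, 0.0263, 0.0286]
orientation: [-2.242, -2.037, -0.168]
force: [-2.6, -1.0, 4.1]
opening: 0.0004
side yellow front z max 0.159 angle~ 0.049
scene yellow front z max 0.162 angle~ 0.07
31.05 [0.4926 0.0263 0.0286] [-2.8 -1.2  4.7]
```

```bash
python3 -m pendant '[{"translation":[0,0,-0.2],"twist":[0,0,0],"grip":-1},{"translation":[0,0,-0.2],"twist":[0,0,0],"grip":-1},{"translation":[0,0,-0.2],"twist":[0,0,0],"grip":-1},{"translation":[0,0,-0.2],"twist":[0,0,0],"grip":-1},{"translation":[0,0,-0.3],"twist":[0,0,0],"grip":-1},{"translation":[0,0,-0.3],"twist":[0,0,0],"grip":-1},{"translation":[0.1,0,-0.4],"twist":[0,0,0],"grip":-1},{"translation":[0.1,0,-0.5],"twist":[0,0,0],"grip":-1},{"translation":[0.1,0,-0.6],"twist":[0,0,0],"grip":-1},{"translation":[0.1,0,-0.6],"twist":[0,0,0],"grip":-1}]'
python3 -m pendant '[{"translation":[0.1,0,-0.7],"twist":[0,0,0],"grip":-1},{"translation":[0.1,0,-0.7],"twist":[0,0,0],"grip":-1},{"translation":[0.1,0,-0.8],"twist":[0,0,0],"grip":-1},{"translation":[0.1,0,-0.8],"twist":[0,0,0],"grip":-1},{"translation":[0.1,0,-1],"twist":[0,0,0],"grip":-1},{"translation":[0.2,0,-1],"twist":[0,0,0],"grip":-1},{"translation":[0.2,0,-1],"twist":[0,0,0],"grip":-1},{"translation":[0.2,0,-1],"twist":[0,0,0],"grip":-1},{"translation":[0.2,0,-1],"twist":[0,0,0],"grip":-1},{"translation":[0.2,0,-1],"twist":[0,0,0],"grip":-1}]'
```

```text
t: 32.05
tool_pos: [0.4926, 0.0263, 0.0318]
orientation: [-2.242, -2.037, -0.169]
force: [-1.2, -0.8, 1.9]
opening: 0.0007
t: 33.05
tool_pos: [0.4926, 0.027, 0.0413]
orientation: [-2.242, -2.036, -0.17]
force: [-0.0, 0.8, -0.1]
opening: 0.0004
```

Free of the pedal. I lift well clear and check.

```bash
python3 -m pendant '[{"translation":[0,0,-10],"twist":[0,0,0],"grip":-1},{"translation":[0,0,-20],"twist":[0,0,0],"grip":-1},{"translation":[0,0,-30],"twist":[0,0,0],"grip":-1},{"translation":[0,0,-30],"twist":[0,0,0],"grip":-1},{"translation":[0,0,-30],"twist":[0,0,0],"grip":-1},{"translation":[0,0,-30],"twist":[0,0,0],"grip":-1},{"translation":[0,0,-20],"twist":[0,0,0],"grip":-1},{"translation":[0,0,-10],"twist":[0,0,0],"grip":-1},{"translation":[0,0,0],"twist":[0,0,0],"grip":-1},{"translation":[0,0,0],"twist":[0,0,0],"grip":-1}]'; python3 lid.py; python3 - <<'E'
from h import *
C=np.array([.6677,.141]); a=np.radians(-8.45); E=np.array([[np.cos(a),-np.sin(a)],[np.sin(a),np.cos(a)]])
for n in ['scene2','side2']:  # shut reference
    z=np.load(n+'.npz',allow_pickle=True); p,d,i=z['p'],z['d'],z['info'].item(); W=cloud(d,i); Bf=(W[...,:2]-C)@E
    hsv=cv2.cvtColor(p,cv2.COLOR_RGB2HSV); H,S=hsv[...,0].astype(int),hsv[...,1]
    m=(H>=17)&(H<32)&(S>110)&(Bf[...,0]<-.08)&(Bf[...,0]>-.13)&(abs(Bf[...,1])<.12)&(W[...,2]>.09); print(n,'ref shut z',np.percentile(W[...,2][m],95))
z=np.load('sceneL.npz',allow_pickle=True); p=z['p']; W=cloud(z['d'],z['info'].item()); hsv=cv2.cvtColor(p,cv2.COLOR_RGB2HSV); H,S=hsv[...,0].astype(int),hsv[...,1]
m=((H<12)|(H>172))&(S>110)&(np.hypot(W[...,0]-.495,W[...,1]-.023)<.05)&(W[...,2]>.02); print('pad z',W[m].mean(0))
q=np.load('sideL.npz')['p']
cv2.imwrite('pics/fin.png',np.vstack([np.hstack([cv2.resize(p[130:300,200:400],(400,340)),cv2.resize(q[140:270,240:400],(400,340))])])[...,::-1])
E
```

```text
t: 34.05
tool_pos: [0.4895, -0.0024, 0.2303]
orientation: [-2.242, -2.037, -0.169]
force: [-0.2, 0.1, -0.5]
opening: 0.0003
side yellow front z max 0.16 angle~ 0.05
scene yellow front z max 0.162 angle~ 0.07
34.15 [ 0.4891 -0.0022  0.2296] [-0.2  0.  -0.6]
scene2 ref shut z 0.1622351579966056
side2 ref shut z 0.1595427749020274
pad z [0.4977768  0.01980757 0.06798467]
```

View pics/fin.png

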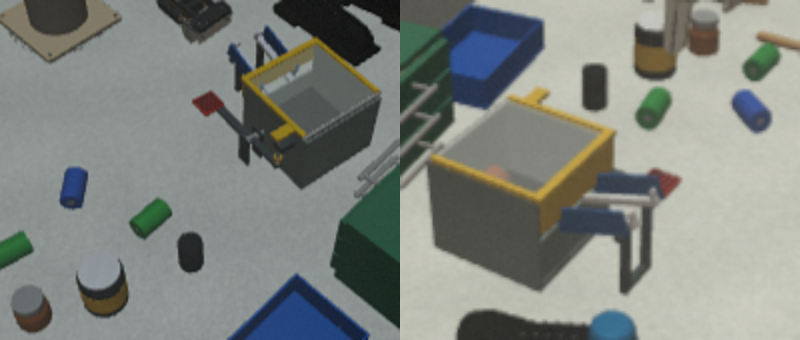

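The lid is shut, matching the shut reference height. The pad is back at 68 mm, the rails are empty, and the drum shows through the lid at (495,175) in the side crop. The other things in view stand where they were.

```bash
python3 -c "from plant import robot; robot.close_job()"
```

```text
the job is handed in; nothing more can be done
```

The brown drum is in the bin, the lid is shut and the job is handed in, at about 34 s of the 67 s allowed.

**What I did:**
- I laid the drum on the feed rails and let go. It rolled down to rest against the shut lid's skirt.
- I pressed the pedal until the lid stood against its stop and held it there a little over a second. The force straight down on the pedal was about 17 N at most when read, or about 19 N counting the sideways part.
- I then eased the pedal up over about 8 s.

**Last checks:**
- **Lid:** its front edge is at the shut height measured at the start, within 1 mm.
- **Pedal:** the pad is back at 68 mm, its rest height.
- **Drum:** the rails are empty, and the drum shows through the lid inside the bin.
- **Other objects:** the tin, jar, rubber drum and coloured drums look unmoved in the last picture. The shoes and brush are only partly in it, and I did not measure any of these positions again.

**What disagreed:**
- **Fingertip position:** the real fingertips are about 35 mm short of the reported tool point, as all three cameras showed. My first grasp therefore closed without holding the drum. The drum did not move, and I corrected for the offset from then on.
- **Pad position:** the pad measured about 140 mm to the bin's side rather than the 125 mm given for its pivot, so I used the measured position.
- **Force limit:** forces were read only at the end of each 1 s move, so short peaks in between were not seen.

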